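# Hang the specimen tray on the bench rail and load it

### The job

Hang the empty hook-on tray that stands on the bench on a free stretch of the accessory rail, clear of the tray already hanging there: lift its hook over the rail's front lip and lower it gently until it is fully seated behind the lip. Stand the small black mounted specimen in this tray, polished face up as it is now. Drop nothing, and leave the other tray, the reference block, the bottle and the brush where they are.

Things in the scene. Friction and masses are not known exactly. Their poses are not given: they have to be found in the camera images.
- tray: Empty hook-on tray of 3 mm steel sheet, 0.2 to 0.4 kg, standing on the bench. Origin: centre of its underside; z up, y along its width, +x to its back, where the hook is. Base 80 (x) by 100 (y) mm; floor top at z 3; front and side walls 3 thick, tops at z 15. Back plate: outer face at x +40, 100 wide up to z 35, then 60 wide up to the crown. Hung and let go, it leans forward 1 to 4 degrees.
- tray_grip (a point): On the tray, frame as the tray, at (43.5, 0, 92) mm in it: inside the black block grip that stands on the crown. The block is 14 (x) by 44 (y) by 36 mm tall, z 70 to 106, centred at x 43.5
- tray_crown (a point): On the tray, at (43.75, 0, 67) mm: middle of the underside of the hook's crown, a 3 mm plate, 60 wide, running back from the back plate (outer face x 40) to x 50.5. Seated, it lies on the rail's lip
- tray_hook (a point): On the tray, at (49, 0, 52) mm: tip of the 60 mm wide flange that hangs from the crown's rear edge, inner face x 47.5, lowest 6 mm flared back to x 54, lowest point z 50.5. The slot between back plate and flange, 7.5 mm (11 at its mouth), goes over the 4 mm lip. Seated, this point is some 15 mm below the lip's top, behind it
- rail: Aluminium accessory rail, fixed, on two posts. Origin: on the bench, straight below the front face of the lip, mid-length; y along the rail, z up, +x to the rear, away from the robot. 520 mm long, y -260 to 260, black end caps. Posts behind it at y -190 and 190. A seated tray is on the robot's side (-x), its axes parallel to the rail's, its origin at about x -40, z 98 (97 let go)
- rail_lip (a point): On the rail, frame as the rail, at (2, 0, 165) mm: top of the lip, mid-length. The front plate is x 0 to 4, z 97 to 165; its rounded upper edge is the anti-jump lip
- rail_channel (a point): On the rail, at (12, 0, 147) mm: floor of the channel behind the lip, 18 mm below the lip's top; the channel is x 4 to 20; its rear wall x 20 to 24 rises to z 171
- hung_tray: A second tray of the same shape, size and axes that already hangs on the rail, within 150 mm of its middle, with two specimens fixed in it (up to 28 mm above its underside). Origin: centre of its underside
- specimen: The specimen to load: black resin cylinder, 30 mm diameter, 25 mm tall, a small steel piece in its polished top face; about 55 g; standing on the bench. Origin: centre of its underside, z up
- ref_block: Bystander: bright steel hardness reference block, a disc of 60 mm diameter, 12 mm tall, lying flat; origin: centre of its underside
- bottle: Bystander: closed amber bottle, 52 mm diameter, 125 mm tall, standing; origin: centre of its underside
- brush: Bystander: small brush, 170 mm long, lying on the bench along its own x; origin: at its underside, mid-length
Not all that is in view belongs to the job. Leave any pink or turquoise look-alike of the tray alone.

How it is judged:
By the outcome, as a careful person would: the job done as asked, in the order asked, and still so for the second after the job is handed in, with the robot touching nothing.
It also fails if it takes over 64 s, if anything falls off the work surface, if the arm or the gripper's body presses on something with over 40 N, if the wrist force passes 120 N, or if a joint passes its speed limit or range.

### The arm

A 6-joint arm with a two-finger parallel gripper is mounted at the origin on the work surface. World frame = base frame: x ahead of the robot, y to its left, z up, the work surface at z = 0. Lengths are in m, angles in degrees, forces in N, time in s.
With the tool pointing down it reaches from about 0.375 to 0.9 m from the base axis. Payload 3.1 kg.
Tool frame: the origin (TCP) lies midway between the tips of the shut fingers; the grasp point (between the pads) lies grip_point_offset behind it (grip_point_offset is the distance from the TCP to the grasp point, in m); x points along the fingers, y is the direction in which the jaws open and shut, and the axes are right-handed (so a half turn about x gives the same grasp; the last joint's range is limited). The gripper opens to 87 mm and grips with 3 to 60 N. Pads are 19 mm wide; open, the fingers measure 117 mm over their backs; the gripper's body (75 mm by 190 mm) begins 51 mm behind the grasp point.
Start: joints at [-85.285, 30.224, 82.088, -0, 67.689, -10.227], TCP at [0.161, -0.604, 0.223] pointing down, gripper open.
Joint ranges: [-176.69, 176.69], [-43.24, 126.21], [12.49, 139.97], [-82, 262], [0, 151.66], [-163.58, 163.58]. Speed limits (degrees/s): [159.86, 159.86, 180, 180, 180, 180].

### API

Orientations are given as [roll, pitch, yaw] about the fixed x, y, z axes, in that order (R = Rz(yaw) Ry(pitch) Rx(roll)).
In Python, from workcell import state, camera, sign_off, grip_point_offset gives the robot as it stands.
- The arm moves only by the shell command python3 -m creep 'ROWS' [FORCE]. ROWS is JSON, a list of rows, each a list of 5 numbers: the shift along the tool's x, y, z in mm, then the turn about the tool's x in rad, then the closure, from -1 (fully open) to 1 (shut), so that 0 is half open. In form: [[tx, ty, tz, spin, claw], ...]. A call has 1 to 8 rows; each row shifts and turns the pose as measured when the row begins, along the tool's axes as they then stand; what a row does not reach is not made up. A row lasts 1/10 s, in which the tool goes at most 50 mm and 8.59 degrees, less where a joint would pass 70% of its speed; a pose out of reach is approached as far as the arm can. A call is refused whole if a number of a shift passes 50 or a number of a turn 0.15, either way. A call with a gripper value outside its range is refused whole. The fingers move at their own pace and stop on an object; FORCE is the grip in N (left out, the last holds). Time passes only in rows, so rows that do not move let the fingers close. It gives the time, the measured TCP pose, the force and the opening at its end, in the units of the state.
- state(): the state, without advancing time (a new reading comes with each control period).
- camera(name): name is "side" or "top" or "wrist"; returns a dict with "pixels" (420x560x3 uint8, blue, green, red), "camera_matrix" (3x3 intrinsics, pixels), "rvec" (rotation vector, rad) and "tvec" (3), from world to camera coordinates, as OpenCV has them. Camera axes: x right, y down, z forward; pixel columns grow to the right and rows downward; lengths in m; the calibration is good to about 2 mm. A picture is of the moment at which its call begins. There is no depth.
- sign_off(): hands the job in, once; it reports no verdict.
The state is a dict: "t": time; "joints": joint angles; "qd": joint speeds; "effort": joint torques, N m; "tcp_pos": TCP position; "orientation": TCP orientation; "ft_force": force on the tool from outside, world axes, zero at the start; "ft_torque": the same for the moment, N m; "width": opening from 0.0 (shut) to 1.0 (fully open).
Only numpy, scipy, OpenCV 4.12 (cv2) and the standard library are available. Lean on these libraries where they do the work, as an engineer would, in place of code of your own. Each camera call takes 0.05 s, during which the arm holds its last target.

## Working session

There is one attempt and no reset: what is moved stays moved. The work goes in short steps, Python scripts to look and compute and a shell command to move; the robot and the scene stay as the last step left them, time stands still between calls to the robot, and variables do not carry over. Pictures are saved under pics/ and viewed, and the job is handed in when it is done.

```bash
ls; mkdir -p pics; cat > h.py <<'E'
import cv2,numpy as np
from workcell import state,camera,grip_point_offset
def snap(n,f):
    c=camera(n); cv2.imwrite('pics/'+f,c['pixels']); 
    np.savez('pics/'+f+'.npz',**{k:np.array(v) for k,v in c.items()}); return c
def load(f): return dict(np.load('pics/'+f+'.npz'))
def proj(c,P): return cv2.projectPoints(np.array(P,float).reshape(-1,1,3),np.array(c['rvec'],float),np.array(c['tvec'],float),np.array(c['camera_matrix'],float),None)[0].reshape(-1,2)
def ray(c,uv):
    R=cv2.Rodrigues(np.array(c['rvec'],float))[0]; t=np.array(c['tvec'],float).ravel()
    d=R.T@np.linalg.inv(c['camera_matrix'])@np.array([uv[0],uv[1],1.]); return -R.T@t,d
def onz(c,uv,z):
    o,d=ray(c,uv); return o+d*(z-o[2])/d[2]
E
python3 - <<'E'
from h import *
print(state(),grip_point_offset)
for n in ['side','top','wrist']:
    c=snap(n,n+'0.png'); print(n,c['camera_matrix'],ray(c,(280,210)))
E
```

```text
pics
{'t': 0.0, 'joints': array([-8.52832980e+01,  3.02782131e+01,  8.21571722e+01,  5.61187588e-04,
        6.76885259e+01, -1.02274095e+01]), 'qd': array([ 0.08022619,  0.00775589,  0.04985509, -0.15962711, -0.07079421,
       -0.03306919]), 'effort': array([-3.52281950e-04, -4.40035915e+01, -1.76593298e+01,  6.32991409e-02,
        5.84449363e-02, -1.65338565e-04]), 'tcp_pos': array([ 0.16114144, -0.60310767,  0.22157534]), 'orientation': array([-100.46725744,   89.87608779,   94.47664042]), 'ft_force': array([-0.19409137, -0.6664308 ,  0.18198342]), 'ft_torque': array([ 0.02735694, -0.00972115,  0.04348343]), 'width': 1.0013398846975765} 0.0187
side [[490.07411802   0.         284.52935419]
 [  0.         490.07411802 208.34484948]
 [  0.           0.           1.        ]] (array([0.1861915 , 0.96112298, 0.74206115]), array([ 0.2595379 , -0.8052441 , -0.53321557]))
top [[404.71811087   0.         283.90627314]
 [  0.         404.71811087 209.04628355]
 [  0.           0.           1.        ]] (array([0.39406809, 0.01345512, 1.02240942]), array([ 0.09575747, -0.01299092, -0.99536951]))
wrist [[325.06264108   0.         277.02625765]
 [  0.         325.06264108 209.51171364]
 [  0.           0.           1.        ]] (array([ 0.23428413, -0.58383915,  0.38305129]), array([-0.26874944, -0.0796618 , -0.95995504]))
```

View pics/side0.png

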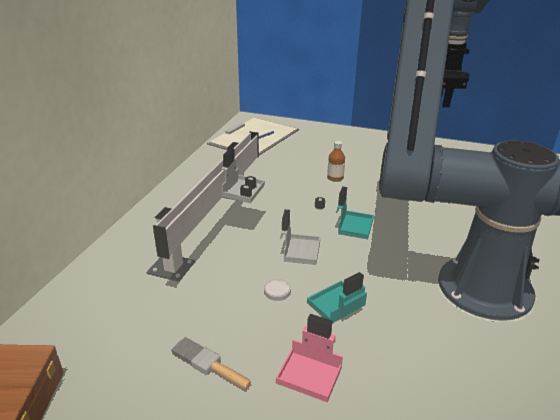

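View pics/top0.png

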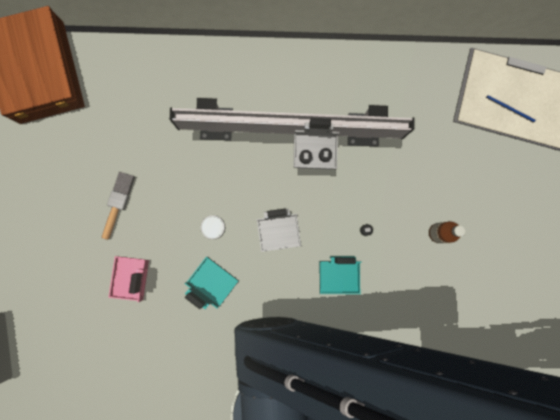

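View pics/wrist0.png

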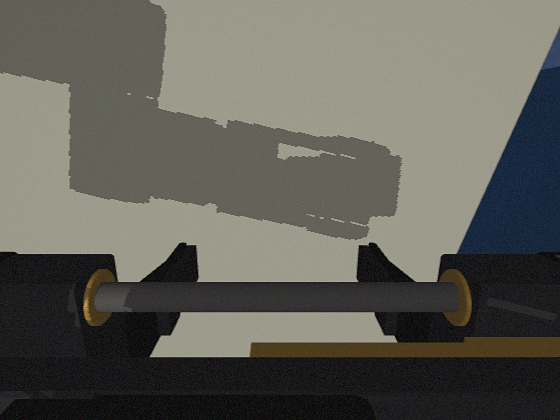

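Candidates for the tray in the top view: grey steel at (279,231), turquoise at (212,283) and (340,276), pink at (129,278), and hung grey at (316,147). The grey one on the bench at (279,231) fits: steel, empty, not a pink or turquoise look-alike, not hanging. The specimen is the lone black disc at (366,230); the other two, at (306,156) and (325,155), are in the hung tray. I'll enlarge to confirm.

```bash
python3 - <<'E'
from h import *
a=cv2.imread('pics/top0.png')[90:260,160:400]
cv2.imwrite('pics/crop_top.png',cv2.resize(a,None,fx=3.3,fy=3.3,interpolation=cv2.INTER_CUBIC))
a=cv2.imread('pics/side0.png')[120:290,140:380]
cv2.imwrite('pics/crop_side.png',cv2.resize(a,None,fx=3.3,fy=3.3,interpolation=cv2.INTER_CUBIC))
E
```

```text
(no output)
```

View pics/crop_top.png

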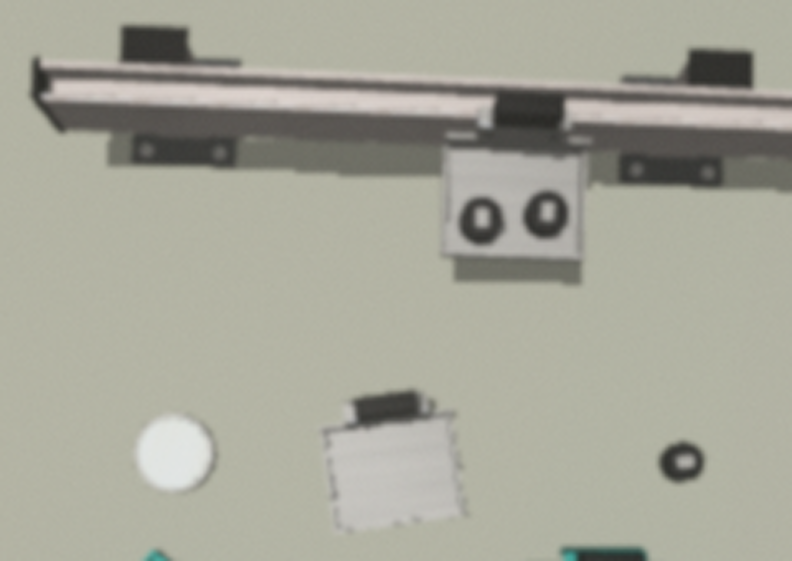

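View pics/crop_side.png

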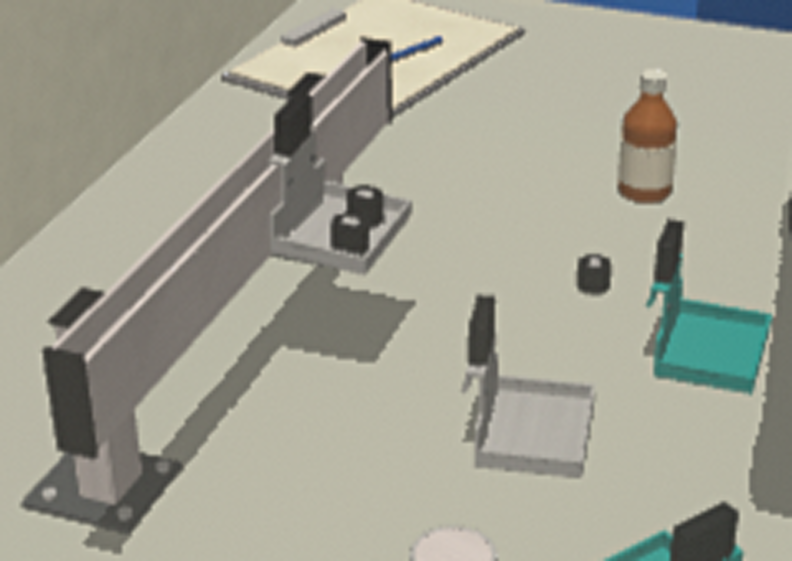

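Confirmed: the bare steel tray and the lone specimen. Next, pose fitting from labelled points; larger crops first.

```bash
python3 - <<'E'
from h import *
def cr(f,x0,y0,w,h,k,o):
    a=cv2.imread(f)[y0:y0+h,x0:x0+w]; a=cv2.resize(a,None,fx=k,fy=k,interpolation=cv2.INTER_CUBIC)
    return a
t='pics/top0.png';s='pics/side0.png'
cv2.imwrite('pics/c1.png',np.hstack([cr(t,160,90,50,50,8,0),cr(t,370,90,50,50,8,0)]))
cv2.imwrite('pics/c2.png',np.hstack([cr(t,250,200,60,60,6.6,0),cr(s,270,203,60,60,6.6,0)]))
cv2.imwrite('pics/c3.png',np.hstack([cr(s,150,200,50,80,7,0),cr(s,225,125,50,80,7,0)]))
E
```

```text
(no output)
```

View pics/c1.png

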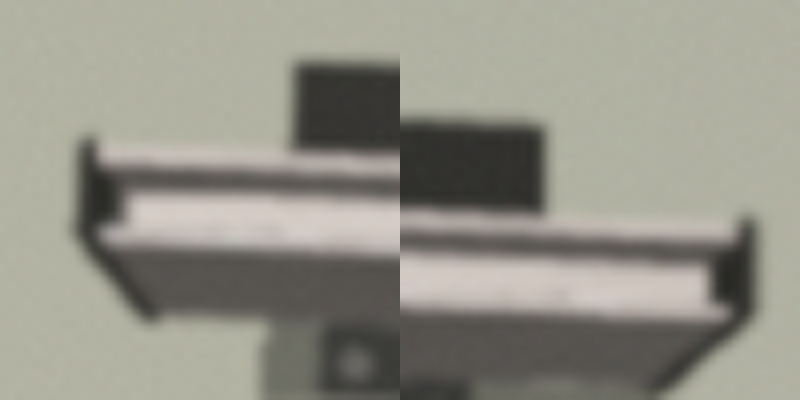

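View pics/c2.png

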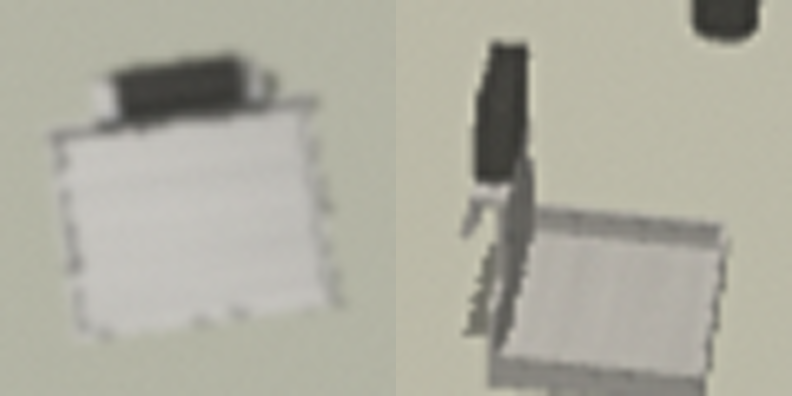

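View pics/c3.png

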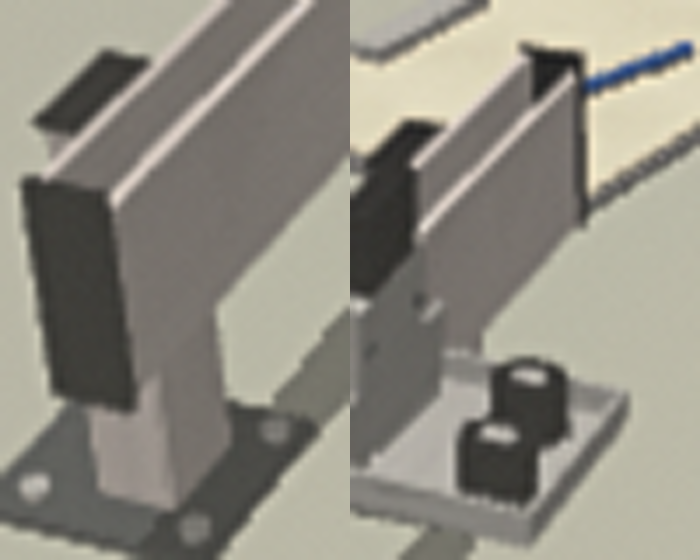

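```bash
cat > fit.py <<'E'
from h import *
from scipy.optimize import least_squares
def pose(p,Q,z=0.):
    c,s=np.cos(p[2]),np.sin(p[2]); Q=np.array(Q,float)/1000
    return np.c_[p[0]+c*Q[:,0]-s*Q[:,1],p[1]+s*Q[:,0]+c*Q[:,1],Q[:,2]+z]
def fit(obs,p0,z=0.):
    # obs: list (cam, Q, uv)
    f=lambda p:np.concatenate([(proj(c,pose(p,[q],z))[0]-uv) for c,q,uv in obs])
    r=least_squares(f,p0,loss='soft_l1'); return r.x,f(r.x).reshape(-1,2)
def px(x,y,k,x0,y0): return np.array([(x+.5)/k-.5+x0,(y+.5)/k-.5+y0])
E
python3 - <<'E'
from fit import *
T=load('top0.png');S=load('side0.png')
a=lambda x,y:px(x,y,8,160,90); b=lambda x,y:px(x-400,y,8,370,90)
n=lambda x,y:px(x,y,7,150,200); f=lambda x,y:px(x-350,y,7,225,125)
rail=[(T,(0,260,165),a(100,240)),(T,(0,-260,165),b(735,313)),(T,(0,260,97),a(150,318)),(T,(0,-260,97),b(655,390)),
(S,(0,260,165),n(115,200)),(S,(0,260,97),n(135,405)),(S,(0,-260,165),f(575,75)),(S,(0,-260,97),f(583,222))]
p,r=fit(rail,[.65,0,0]); print('rail',p[:2],np.degrees(p[2])); print(r.round(1).tolist())
t=lambda x,y:px(x,y,6.6,250,200); s=lambda x,y:px(x-396,y,6.6,270,203)
tray=[(T,(50.5,22,106),t(110,72)),(T,(50.5,-22,106),t(240,54)),(T,(-40,50,15),t(80,337)),(T,(-40,-50,15),t(343,303)),
(T,(40,50,35),t(50,133)),(T,(40,-50,35),t(318,97)),
(S,(40,50,0),s(490,388)),(S,(-40,-50,15),s(728,230)),(S,(50.5,22,106),s(490,44)),(S,(-40,50,0),np.array([140+583/3.3,120+474/3.3]))]
p,r=fit(tray,[.37,0,.1]); print('tray',p[:2],np.degrees(p[2])); print(r.round(1).tolist())
# edges for overlay
L=[]
def box(x0,x1,y0,y1,z0,z1):
    c=[(x,y,z) for x in(x0,x1) for y in (y0,y1) for z in(z0,z1)]
    return [(c[i],c[j]) for i in range(8) for j in range(i) if bin(i^j).count('1')==1]
tr=box(-40,40,-50,50,0,15)+box(36.5,50.5,-22,22,70,106)+box(37,40,-30,30,35,70)
rl=box(0,4,-260,260,97,165)+box(20,24,-260,260,100,171)
pr,_=fit(rail,[.65,0,0])
for nm,C in(('top',T),('side',S)):
    im=cv2.imread(f'pics/{nm}0.png'); k=4; im=cv2.resize(im,None,fx=k,fy=k,interpolation=cv2.INTER_CUBIC)
    for E,q in((tr,p),(rl,pr)):
        for u,v in E:
            z=(proj(C,pose(q,[u,v]))+.5)*k
            cv2.line(im,*[tuple(int(w) for w in w_) for w_ in z],(0,0,255),1)
    for i,(x,y,w,h) in enumerate({'top':[(250,195,100,70),(160,90,120,60)],'side':[(260,200,80,70),(145,180,110,100)]}[nm]):
        c=im[y*k:(y+h)*k,x*k:(x+w)*k]; cv2.imwrite(f'pics/ov_{nm}{i}.png',cv2.resize(c,None,fx=1.6,fy=1.6))
# specimen
m=im
for nm,C,rg in(('top',T,(355,220,24,20)),('side',S,(308,192,24,22))):
    x,y,w,h=rg; g=cv2.imread(f'pics/{nm}0.png',0)[y:y+h,x:x+w]
    ys,xs=np.where(g<95); print(nm,xs.min()+x,xs.max()+x,ys.min()+y,ys.max()+y, onz(C,((xs.min()+xs.max())/2+x,(ys.min()+ys.max())/2+y),.0125))
# hung tray block
E
```

```text
rail [ 0.66327874 -0.02107002] -0.9005831196181204
[[-0.0, 0.6], [-0.6, 0.6], [1.1, 0.1], [-0.3, -0.5], [-0.7, 1.4], [0.1, -1.6], [0.4, -0.7], [-0.4, -0.7]]
tray [0.43415291 0.00119238] 9.157188272467057
[[0.8, 0.0], [0.2, 0.0], [-0.2, 1.0], [-0.1, 0.3], [-0.4, -0.6], [-0.5, -0.9], [0.3, -0.8], [0.8, -2.0], [-1.7, 8.3], [0.1, 0.3]]
top 360 372 224 235 [ 0.44606095 -0.21623097  0.0125    ]
side 315 324 197 208 [ 0.44678928 -0.21587054  0.0125    ]
```

```bash
python3 - <<'E'
import cv2,numpy as np
a=[cv2.resize(cv2.imread(f'pics/ov_{n}.png'),(400,290)) for n in('top0','top1','side0','side1')]
cv2.imwrite('pics/ov.png',np.vstack([np.hstack(a[:2]),np.hstack(a[2:])]))
E
```

```text
(no output)
```

View pics/ov.png

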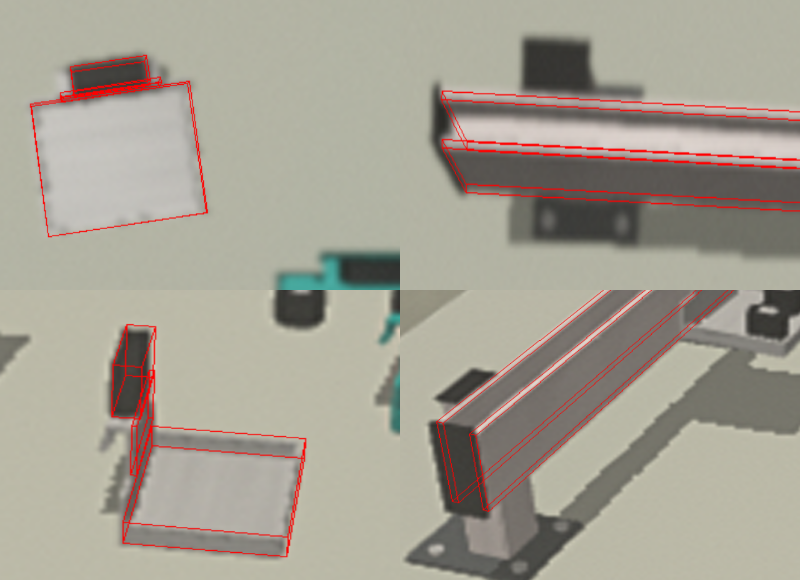

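```bash
cat >> fit.py <<'E'
from scipy.spatial.transform import Rotation as Ro
def need(target,jaw_deg):
    s=state(); R=Ro.from_euler('xyz',s['orientation'],degrees=True).as_matrix()
    d=R.T@(np.array(target)-s['tcp_pos'])*1000
    j=np.array([np.cos(np.radians(jaw_deg)),np.sin(np.radians(jaw_deg)),0])
    a=np.arctan2(j@R[:,2],j@R[:,1]); a=(a+np.pi/2)%np.pi-np.pi/2
    print('t',round(s['t'],2),'tcp',s['tcp_pos'].round(4),'toolx',R[:,0].round(3),'tooly',R[:,1].round(3),'J6',s['joints'][5].round(1),'F',s['ft_force'].round(1),'T',s['ft_torque'].round(2),'w',round(s['width'],3))
    print('NEED mm',d.round(1),'spin',a.round(3))
E
python3 - <<'E'
from fit import *
p=[.43415,.00119,np.radians(9.16)]
g=pose(p,[(43.5,0,78)])[0]; print(g)
need([g[0],g[1],.2],9.16)
T=load('top0.png')
# hung tray & others
for n,uv,z in(('hung base L',(294.5,150),.1),('hung base R',(338,150),.1),('hung block',(320,124),.203),('bottle',(447,232),.06),('ref',(213,227),.012)): print(n,onz(T,uv,z).round(3))
E
```

```text
[0.47709527 0.00811485 0.078     ]
t 0.15 tcp [ 0.1611 -0.6033  0.2218] toolx [-0.     0.002 -1.   ] tooly [ 0.258 -0.966 -0.002] J6 -10.2 F [ 0.2 -1.  -0.1] T [-0.03  0.05 -0.03] w 1.001
NEED mm [  22.8 -509.2 -462.9] spin -1.47
hung base L [ 0.624 -0.03   0.1  ]
hung base R [ 0.626 -0.131  0.1  ]
hung block [ 0.654 -0.077  0.203]
bottle [ 0.441 -0.401  0.06 ]
ref [0.446 0.166 0.012]
```

```bash
python3 -m creep '[[0,-20,-18,-0.05,-1],[0,-32,-27,-0.05,-1],[0,-34,-27,-0.05,-1],[0,-35,-26,-0.05,-1],[0,-36,-24,-0.05,-1],[0,-37,-22,-0.05,-1],[0,-38,-20,-0.05,-1],[0,-38,-18,-0.05,-1]]'; python3 -c "
from fit import *
need([.4771,.0081,.2],9.16)"
```

```text
t: 0.95
tcp_pos: [0.208, -0.2812, 0.2185]
orientation: [73.1, 89.9, -68.4]
ft_force: [-0.0, -1.0, -0.3]
width: 1.0
t 0.95 tcp [ 0.208  -0.2812  0.2185] toolx [ 0.001 -0.002 -1.   ] tooly [ 0.623 -0.782  0.002] J6 -20.6 F [-0.  -1.  -0.3] T [-0.01 -0.05  0.08] w 1.0
NEED mm [  18.1  -58.8 -390.8] spin -1.058
```

```bash
python3 -m creep '[[2,-5,-35,0,-1],[2,-7,-45,0,-1],[2,-7,-45,0,-1],[2,-7,-45,0,-1],[2,-7,-45,0,-1],[2,-7,-45,0,-1],[2,-7,-45,0,-1],[0,-7,-40,0,-1]]'; python3 -m creep '[[0,0,-20,-0.13,-1],[0,0,0,-0.14,-1],[0,0,0,-0.14,-1],[0,0,0,-0.14,-1],[0,0,0,-0.14,-1],[0,0,0,-0.14,-1],[0,0,0,-0.14,-1],[0,0,0,-0.06,-1]]'; python3 -c "
from fit import *
need([.4771,.0081,.2],9.16)"
```

```text
t: 1.75
tcp_pos: [0.449, -0.0112, 0.2044]
orientation: [84.5, 89.8, -57.5]
ft_force: [0.0, -1.0, -0.4]
width: 1.0
t: 2.55
tcp_pos: [0.4688, 0.0082, 0.203]
orientation: [45.1, 89.8, -34.7]
ft_force: [0.9, 0.1, 0.8]
width: 1.002
t 2.55 tcp [0.4688 0.0082 0.203 ] toolx [ 0.002 -0.001 -1.   ] tooly [0.984 0.177 0.002] J6 -22.8 F [0.9 0.1 0.8] T [-0.01 -0.09  0.05] w 1.002
NEED mm [3.  8.2 1.5] spin 0.018
```

```bash
python3 -m creep '[[3,8,1.5,0.018,-1],[0,0,0,0,-1]]'; python3 -c "
from fit import *
need([.4771,.0081,.078],9.16)
c=snap('wrist','w1.png')
im=cv2.resize(c['pixels'],None,fx=1.4,fy=1.4)
p=[.43415,.00119,np.radians(9.16)]
q=proj(c,pose(p,[(x,y,106) for x in(36.5,50.5) for y in(-22,22)]+[(-40,-50,15),(-40,50,15),(40,50,35),(40,-50,35)]))
for u in q: cv2.circle(im,(int(u[0]*1.4),int(u[1]*1.4)),3,(0,0,255),-1)
cv2.imwrite('pics/w1o.png',im)"
```

```text
t: 2.75
tcp_pos: [0.4775, 0.0081, 0.1997]
orientation: [47.2, 89.8, -33.8]
ft_force: [0.6, 0.3, -0.3]
width: 1.001
t 2.75 tcp [0.4775 0.0081 0.1997] toolx [ 0.002 -0.002 -1.   ] tooly [0.988 0.156 0.002] J6 -21.4 F [ 0.6  0.3 -0.3] T [ 0.   -0.15  0.06] w 1.001
NEED mm [121.7  -0.6  -0.3] spin -0.003
```

View pics/w1o.png

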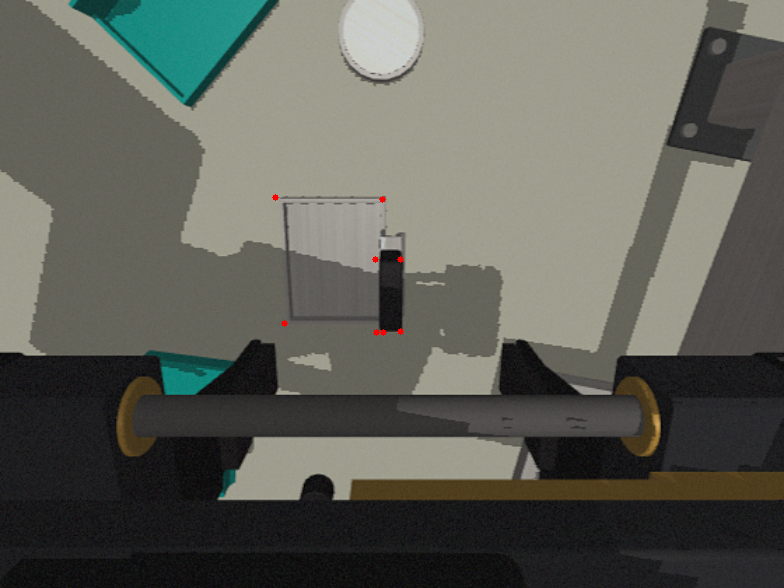

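The wrist view shows the grip at (391,290), between the open fingers (about 250–510), with its yaw matching the estimate within 1–2 px. Descend and grip.

```bash
python3 -m creep '[[15,1,0,0,-1],[20,0,0,0,-1],[20,0,0,0,-1],[20,0,0,0,-1],[20,0,0,0,-1],[15,0,0,0,-1],[9,0,0,0,-1],[2,0,0,0,-1]]'; python3 -c "
from fit import *
need([.4771,.0081,.078],9.16)"
```

```text
t: 3.6
tcp_pos: [0.4806, 0.0078, 0.075]
orientation: [57.4, 89.7, -24.0]
ft_force: [-0.3, 0.4, -0.1]
width: 1.0
t 3.6 tcp [0.4806 0.0078 0.075 ] toolx [ 0.005 -0.002 -1.   ] tooly [0.989 0.15  0.004] J6 -20.9 F [-0.3  0.4 -0.1] T [ 0.04 -0.09  0.01] w 1.0
NEED mm [-3.  -3.4 -0.8] spin -0.01
```

```bash
python3 -m creep '[[-3,-2,-0.8,-0.01,-1],[0,0,0,0,-0.5],[0,0,0,0,0],[0,0,0,0,0.4]]' 10; python3 -c "
from fit import *
need([.4771,.0081,.078],9.16)
c=snap('wrist','w2.png')"
```

```text
t: 4.0
tcp_pos: [0.4795, 0.0082, 0.0798]
orientation: [61.3, 89.5, -19.5]
ft_force: [0.3, -0.7, 0.4]
width: 0.804
t 4.0 tcp [0.4795 0.0082 0.0798] toolx [ 0.008 -0.003 -1.   ] tooly [0.987 0.16  0.007] J6 -21.5 F [ 0.3 -0.7  0.4] T [-0.02 -0.05  0.04] w 0.804
NEED mm [ 1.8 -2.4 -0.3] spin 0.001
```

View pics/w2.png

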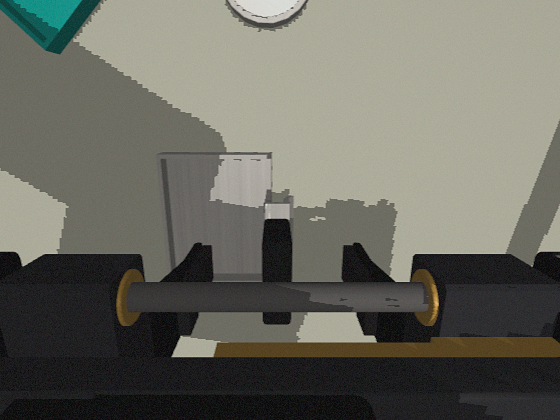

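```bash
python3 -m creep '[[0,0,0,0,1],[0,0,0,0,1],[0,0,0,0,1],[0,0,0,0,1],[0,0,0,0,1],[0,0,0,0,1]]' 45; python3 -c "
from fit import *
need([.4771,.0081,.078],9.16)"
```

```text
t: 4.65
tcp_pos: [0.4801, 0.0081, 0.0805]
orientation: [62.4, 89.4, -18.4]
ft_force: [-0.5, 0.2, -0.2]
width: 0.215
t 4.65 tcp [0.4801 0.0081 0.0805] toolx [ 0.01  -0.003 -1.   ] tooly [0.987 0.16  0.009] J6 -21.5 F [-0.5  0.2 -0.2] T [-0.05 -0.12 -0.03] w 0.215
NEED mm [ 2.5 -2.9 -0.5] spin 0.0
```

```bash
python3 -m creep '[[0,0,0,0,1],[0,0,0,0,1]]'; python3 -m creep '[[0,0,0,0,1]]';python3 -c "
from fit import *
need([.4771,.0081,.078],9.16)"
```

```text
t: 4.85
tcp_pos: [0.4795, 0.008, 0.0806]
orientation: [59.4, 89.5, -21.4]
ft_force: [0.5, 0.7, -0.3]
width: 0.16
t: 4.95
tcp_pos: [0.4795, 0.008, 0.0806]
orientation: [59.4, 89.5, -21.4]
ft_force: [0.2, 0.1, 0.2]
width: 0.158
t 4.95 tcp [0.4795 0.008  0.0806] toolx [ 0.008 -0.003 -1.   ] tooly [0.987 0.16  0.008] J6 -21.5 F [0.2 0.1 0.2] T [ 0.01 -0.03 -0.03] w 0.158
NEED mm [ 2.5 -2.4 -0.5] spin 0.001
```

```bash
python3 -m creep '[[-8,0,0,0,1],[-18,0,0,0,1],[-25,0,0,0,1],[-30,0,0,0,1],[-30,0,0,0,1],[-25,0,0,0,1],[-20,0,0,0.05,1],[-10,0,0,0.05,1]]'; python3 -c "
from fit import *
need([.62,.10,.240],-.9)
snap('side','s3.png')"
```

```text
t: 5.75
tcp_pos: [0.4746, 0.0097, 0.2516]
orientation: [-77.6, 89.9, -164.3]
ft_force: [-0.9, 0.4, -3.0]
width: 0.157
t 5.75 tcp [0.4746 0.0097 0.2516] toolx [-0.001 -0.    -1.   ] tooly [ 0.998  0.057 -0.001] J6 -15.6 F [-0.9  0.4 -3. ] T [ 0.01 -0.22  0.02] w 0.157
NEED mm [ 11.5 150.3 -81.9] spin 0.073
```

View pics/s3.png

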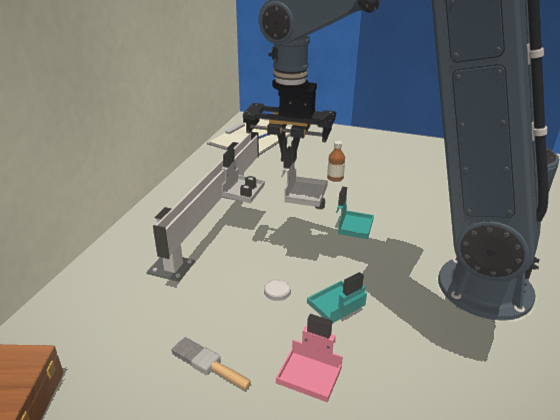

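Side view: the tray hangs level in the fingers at about (305,190). Next, move it to in front of the rail's free left stretch.

```bash
python3 -m creep '[[0,12,-6,0.04,1],[2,22,-12,0.03,1],[2,25,-14,0,1],[2,25,-14,0,1],[2,25,-14,0,1],[2,22,-12,0,1],[1,12,-6,0,1],[0,4,-3,0,1]]'; python3 -m creep '[[0,0,0,0,1]]'; python3 -c "
from fit import *
need([.62,.10,.240],-.9)
c=snap('side','s4.png'); snap('wrist','w4.png'); snap('top','t4.png')
a=c['pixels'][110:270,150:360]
cv2.imwrite('pics/s4c.png',cv2.resize(a,None,fx=3.7,fy=3.7,interpolation=cv2.INTER_CUBIC))"
```

```text
t: 6.6
tcp_pos: [0.6211, 0.0936, 0.2362]
orientation: [-89.0, 89.4, -179.7]
ft_force: [-0.6, -0.0, -1.6]
width: 0.157
t: 6.7
tcp_pos: [0.6207, 0.094, 0.2352]
orientation: [-89.4, 89.3, -179.9]
ft_force: [-0.1, -0.4, -1.6]
width: 0.16
t 6.7 tcp [0.6207 0.094  0.2352] toolx [-0.012 -0.    -1.   ] tooly [ 1.    -0.01  -0.012] J6 -1.0 F [-0.1 -0.4 -1.6] T [ 0.   -0.14  0.07] w 0.16
NEED mm [-4.8 -0.8 -6. ] spin 0.006
```

View pics/s4c.png

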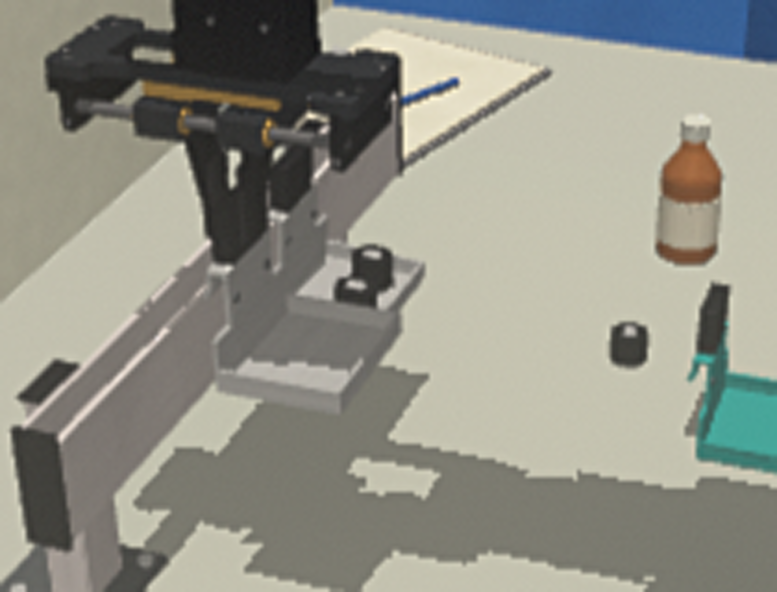

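View pics/w4.png

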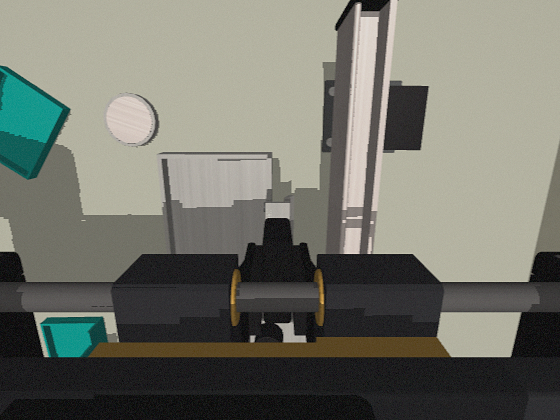

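View pics/t4.png

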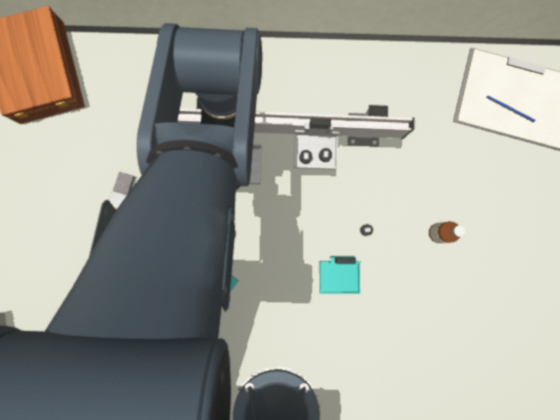

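```bash
python3 -c "
from fit import *
c=load('w4.png')
p=[.6633,-.0211,np.radians(-.9)]
a=c['pixels'][0:260,250:420]; k=3
im=cv2.resize(a,None,fx=k,fy=k,interpolation=cv2.INTER_CUBIC); im2=im.copy()
for x,z in((0,165),(4,165),(4,147),(20,147),(20,171),(24,171),(0,97)):
    q=(proj(c,pose(p,[(x,120,z),(x,260,z)]))-[250,0]+.5)*k
    cv2.line(im2,tuple(map(int,q[0])),tuple(map(int,q[1])),(0,0,255) if z!=165 else (255,0,0),1)
cv2.imwrite('pics/w4c.png',np.hstack([im,im2])[:600,:]) 
print(im.shape)"
```

```text
(780, 510, 3)
```

View pics/w4c.png

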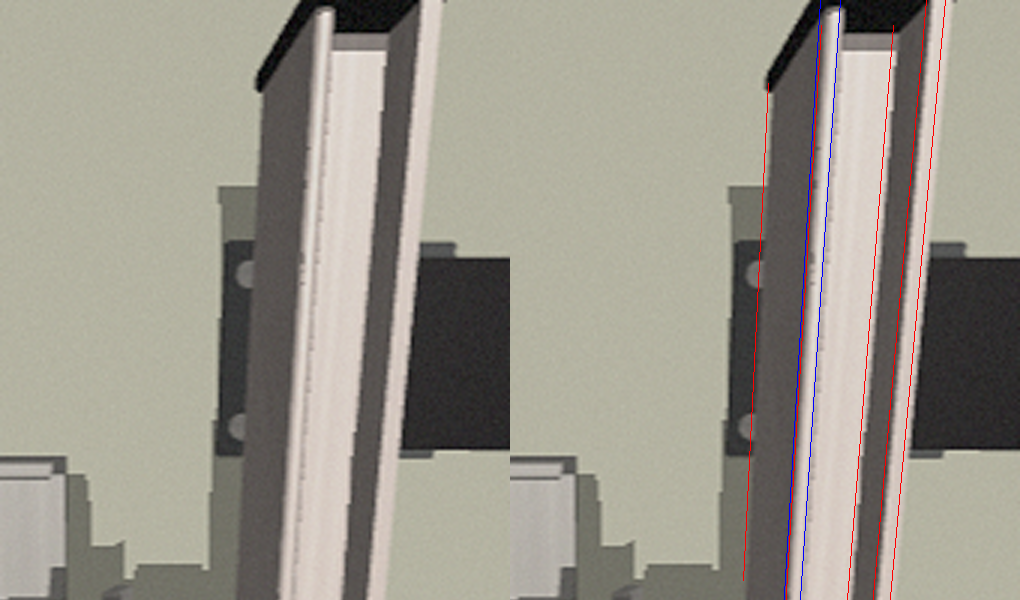

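```bash
python3 -c "
from fit import *
c=load('w4.png'); s=state()
R=Ro.from_euler('xyz',s['orientation'],degrees=True).as_matrix()
# tray axes: x=tooly, z=-toolx
A=np.c_[R[:,1],np.cross(-R[:,0],R[:,1]),-R[:,0]]
def W(Q): return s['tcp_pos']+(A@((np.array(Q,float)-[43.5,0,80.6])/1000).T).T
im=c['pixels'][140:260,140:310]; k=4.6; im=cv2.resize(im,None,fx=k,fy=k,interpolation=cv2.INTER_CUBIC)
def L(a,b):
    q=(proj(c,W([a,b]))-[140,140]+.5)*k; cv2.line(im,tuple(map(int,q[0])),tuple(map(int,q[1])),(0,0,255),1)
for z in(15,0): L((-40,50,z),(40,50,z)); L((-40,50,z),(-40,-50,z))
L((40,50,35),(40,30,35)); L((40,30,67),(50.5,30,67)); L((50.5,30,70),(50.5,22,70)); L((36.5,22,106),(50.5,22,106));L((36.5,22,70),(50.5,22,70));L((36.5,-22,106),(36.5,22,106));L((50.5,-22,106),(50.5,22,106)); L((40,50,0),(40,50,35)); L((40,50,35),(40,0,35))
cv2.imwrite('pics/w4t.png',im)
"
```

```text
(no output)
```

View pics/w4t.png

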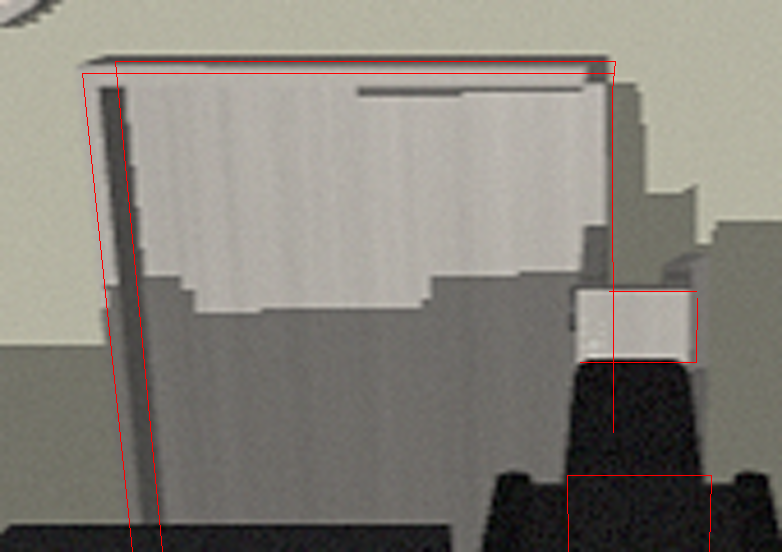

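```bash
python3 -m creep '[[0,7,-2,0,1],[0,11,-2,0,1],[0,11,-1,0,1],[0,9,0,0,1],[0,6,0,0,1],[0,3,0,0,1],[0,0,0,0,1]]'; python3 -c "
from fit import *
need([.668,.10,.21],-.9)"
```

```text
t: 7.55
tcp_pos: [0.671, 0.0966, 0.236]
orientation: [-85.7, 89.4, -176.4]
ft_force: [-0.5, 0.3, -2.2]
width: 0.155
t 7.55 tcp [0.671  0.0966 0.236 ] toolx [-0.01  -0.001 -1.   ] tooly [ 1.    -0.013 -0.01 ] J6 -0.5 F [-0.5  0.3 -2.2] T [-0.06 -0.19 -0.02] w 0.155
NEED mm [26.1 -2.7 -3.4] spin 0.003
```

```bash
python3 -m creep '[[8,-2.5,0,0,1],[8,0,0,0,1],[6,0,0,0,1],[0,0,0,0,1]]'; python3 -c "
from fit import *
need([.668,.10,.1786],-.9)
s=state();c=snap('wrist','w5.png'); c2=snap('side','s5.png')
R=Ro.from_euler('xyz',s['orientation'],degrees=True).as_matrix()
A=np.c_[R[:,1],np.cross(-R[:,0],R[:,1]),-R[:,0]]
def W(Q): return s['tcp_pos']+(A@((np.array(Q,float)-[43.5,0,80.6])/1000).T).T
k=4.6; im=cv2.resize(c['pixels'][100:260,190:310],None,fx=k*.8,fy=k*.8,interpolation=cv2.INTER_CUBIC);k*=.8
p=[.6633,-.0211,np.radians(-.9)]
def D(q,col):
    q=(q-[190,100]+.5)*k; cv2.line(im,tuple(map(int,q[0])),tuple(map(int,q[1])),col,1)
def L(a,b): D(proj(c,W([a,b])),(0,0,255))
L((40,50,35),(40,30,35)); L((40,30,67),(50.5,30,67)); L((40,30,70),(40,22,70));L((50.5,30,70),(50.5,22,70)); L((47.5,30,56),(47.5,22,56));L((50.5,30,56),(54,30,50.5));L((40,50,0),(40,50,35))
for x in(0,4): D(proj(c,pose(p,[(x,100,165),(x,250,165)])),(255,0,0))
a=c2['pixels'][140:240,170:280]
cv2.imwrite('pics/w5c.png',im);cv2.imwrite('pics/s5c.png',cv2.resize(a,None,fx=6,fy=6,interpolation=cv2.INTER_CUBIC))
"
```

```text
t: 7.95
tcp_pos: [0.6662, 0.0967, 0.2113]
orientation: [-86.8, 89.2, -177.5]
ft_force: [0.5, -0.1, -3.0]
width: 0.158
t 7.95 tcp [0.6662 0.0967 0.2113] toolx [-0.014 -0.001 -1.   ] tooly [ 1.    -0.013 -0.014] J6 -0.5 F [ 0.5 -0.1 -3. ] T [ 0.01 -0.08  0.04] w 0.158
NEED mm [32.7  2.2 -3.3] spin 0.003
```

View pics/w5c.png

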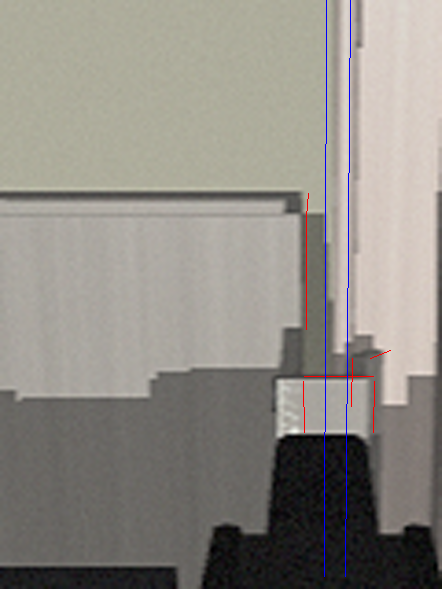

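View pics/s5c.png

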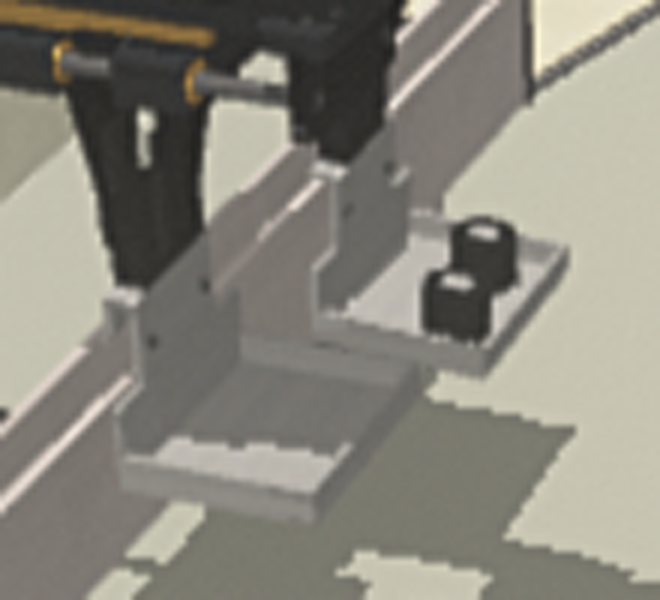

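Wrist crop: plate corner at (302,195), lip front at x≈328, both at the same height. That is a 4.2 mm gap where I want about 1.75–2. I'll shift forward 2 mm and descend to just above the lip.

```bash
python3 -m creep '[[5,2,0,0,1],[4,0.5,0,0,1],[1,0,0,0,1],[0,0,0,0,1]]'; cat > chk.py <<'E'
from fit import *
import sys
n=sys.argv[1]
need([.668,.10,.1786],-.9)
s=state();c=snap('wrist',f'w{n}.png')
R=Ro.from_euler('xyz',s['orientation'],degrees=True).as_matrix()
A=np.c_[R[:,1],np.cross(-R[:,0],R[:,1]),-R[:,0]]
def W(Q): return s['tcp_pos']+(A@((np.array(Q,float)-[43.5,0,80.6])/1000).T).T
k=6; im=cv2.resize(c['pixels'][140:240,220:320],None,fx=k,fy=k,interpolation=cv2.INTER_CUBIC)
p=[.6633,-.0211,np.radians(-.9)]
def D(q,col):
    q=(q-[220,140]+.5)*k; cv2.line(im,tuple(map(int,q[0])),tuple(map(int,q[1])),col,1)
def L(a,b): D(proj(c,W([a,b])),(0,0,255))
L((40,30,67),(50.5,30,67)); L((40,30,70),(40,22,70));L((50.5,30,70),(50.5,22,70)); L((50.5,30,56),(54,30,50.5));L((40,50,0),(40,50,35))
for x in(0,4): D(proj(c,pose(p,[(x,170,165),(x,250,165)])),(255,0,0))
cv2.imwrite(f'pics/w{n}c.png',im)
E
python3 chk.py 6
```

```text
t: 8.45
tcp_pos: [0.6703, 0.0967, 0.2024]
orientation: [-85.4, 89.5, -176.1]
ft_force: [0.2, 0.1, -3.6]
width: 0.16
t 8.45 tcp [0.6703 0.0967 0.2024] toolx [-0.009 -0.001 -1.   ] tooly [ 1.    -0.013 -0.009] J6 -0.5 F [ 0.2  0.1 -3.6] T [-0.01 -0.15  0.02] w 0.16
NEED mm [23.9 -2.2 -3.3] spin 0.003
```

View pics/w6c.png

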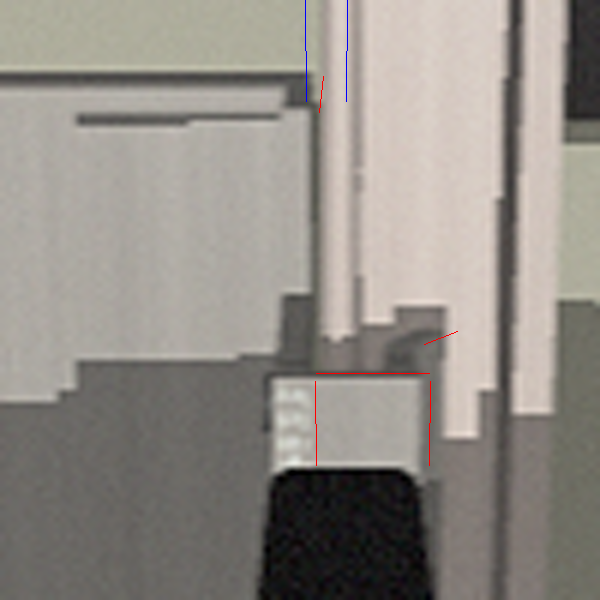

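```bash
python3 -m creep '[[3,-0.3,0,0,1],[3,0,0,0,1],[0,0,0,0,1]]'; python3 chk.py 7
```

```text
t: 8.8
tcp_pos: [0.6701, 0.0967, 0.1964]
orientation: [-84.8, 89.5, -175.5]
ft_force: [-0.0, -0.4, -2.7]
width: 0.155
t 8.8 tcp [0.6701 0.0967 0.1964] toolx [-0.008 -0.001 -1.   ] tooly [ 1.    -0.013 -0.008] J6 -0.5 F [-0.  -0.4 -2.7] T [-0.03 -0.14 -0.05] w 0.155
NEED mm [17.8 -2.  -3.3] spin 0.003
```

View pics/w7c.png

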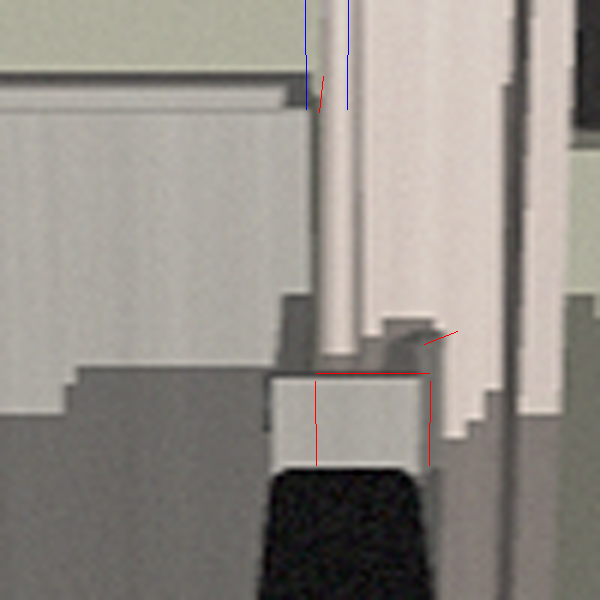

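```bash
python3 -m creep '[[3,-0.8,0,0,1],[3,0,0,0,1],[3,0,0,0,1]]'; python3 chk.py 8
```

```text
t: 9.15
tcp_pos: [0.6698, 0.0967, 0.1876]
orientation: [-83.5, 89.6, -174.2]
ft_force: [0.2, -0.1, -1.2]
width: 0.154
t 9.15 tcp [0.6698 0.0967 0.1876] toolx [-0.007 -0.001 -1.   ] tooly [ 1.    -0.013 -0.007] J6 -0.5 F [ 0.2 -0.1 -1.2] T [ 0.   -0.13  0.03] w 0.154
NEED mm [ 9.1 -1.7 -3.3] spin 0.003
```

View pics/w8c.png

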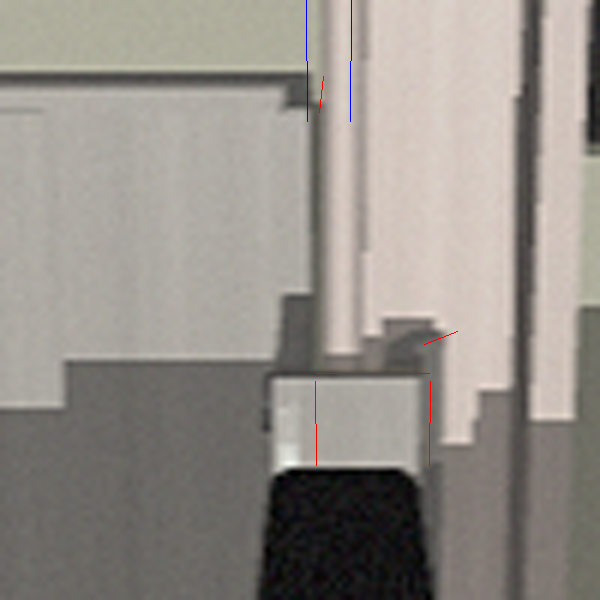

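```bash
python3 -m creep '[[3,-0.3,0,0,1],[2,0,0,0,1],[1.5,0,0,0,1]]'; python3 -m creep '[[1,0,0,0,1]]';  python3 -m creep '[[1,0,0,0,1]]'
```

```text
t: 9.5
tcp_pos: [0.6689, 0.0967, 0.1797]
orientation: [-84.6, 89.5, -175.3]
ft_force: [0.1, 1.2, -3.0]
width: 0.158
t: 9.6
tcp_pos: [0.6688, 0.0967, 0.1785]
orientation: [-85.4, 89.5, -176.1]
ft_force: [-1.2, 0.4, 3.4]
width: 0.154
t: 9.7
tcp_pos: [0.6689, 0.0967, 0.1785]
orientation: [-84.3, 89.5, -175.0]
ft_force: [-3.2, -0.3, 5.4]
width: 0.155
```

Contact at z 0.1785, against 0.1786 predicted for full seating. Releasing gradually.

```bash
python3 -m creep '[[0,0,0,0,0.62],[0,0,0,0,0.5],[0,0,0,0,0.3],[0,0,0,0,0.1],[0,0,0,0,0.0]]' 10; python3 -c "
from fit import *
need([.668,.10,.1786],-.9)
c=snap('side','s9.png');a=c['pixels'][140:240,150:280]
cv2.imwrite('pics/s9c.png',cv2.resize(a,None,fx=6,fy=6,interpolation=cv2.INTER_CUBIC))
c=snap('wrist','w9.png')"
```

```text
t: 10.2
tcp_pos: [0.6706, 0.0967, 0.1803]
orientation: [-75.6, 89.8, -166.3]
ft_force: [-0.0, 0.2, 0.4]
width: 0.431
t 10.2 tcp [0.6706 0.0967 0.1803] toolx [-0.003 -0.001 -1.   ] tooly [ 1.    -0.013 -0.003] J6 -0.5 F [-0.   0.2  0.4] T [-0.05 -0.1   0.05] w 0.431
NEED mm [ 1.7 -2.6 -3.2] spin 0.003
```

View pics/s9c.png

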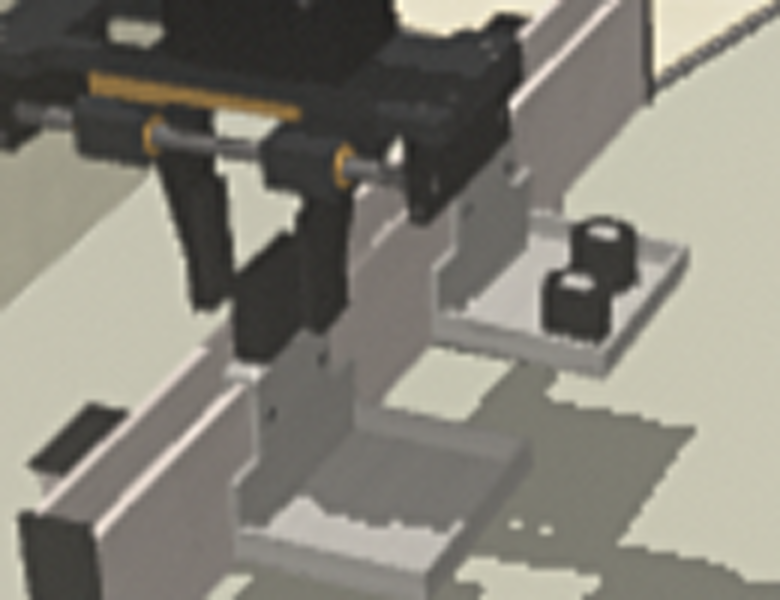

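View pics/w9.png

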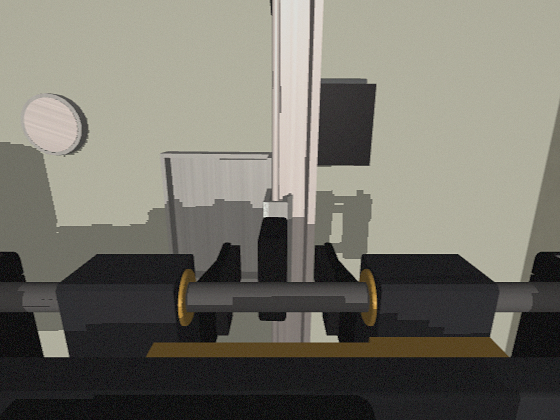

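Side view: the tray hangs on the lip and the fingers (212 and 320) are clear of the grip (265). Wrist view agrees: gaps at 240–258 and 287–315. Raise, then head for the specimen.

```bash
python3 -m creep '[[-6,-2,0,0,0],[-12,0,0,0,0],[-15,0,0,0,0],[-18,0,0,0,0],[-18,0,0,0,0],[-8,0,0,0,0]]'; python3 -c "
from fit import *
print(state()['joints'])
need([.446,-.216,.2],45)
T=load('top0.png')
print(onz(T,(345,260),.106),onz(T,(320,292),.015),onz(T,(359,292),.015))"
```

```text
t: 10.9
tcp_pos: [0.6682, 0.0968, 0.2624]
orientation: [-80.1, 89.7, -170.9]
ft_force: [0.1, -0.0, -0.1]
width: 0.506
[-1.19587539e+00  3.22588516e+01  7.14394781e+01 -4.73950415e-02
  7.65545066e+01 -4.65179745e-01]
t 10.9 tcp [0.6682 0.0968 0.2624] toolx [-0.004 -0.001 -1.   ] tooly [ 1.    -0.013 -0.004] J6 -0.5 F [ 0.1 -0.  -0.1] T [-0.05 -0.15 -0.04] w 0.506
NEED mm [  63.6 -218.   315.5] spin -0.798
[ 0.37160701 -0.14707257  0.106     ] [ 0.29036072 -0.10142865  0.015     ] [ 0.29166056 -0.19772693  0.015     ]
```

```bash
python3 -m creep '[[0,-14,20,0,0],[0,-25,35,0,0],[2,-28,42,0,0],[2,-28,42,0,0],[2,-28,42,0,0],[2,-28,42,0,0],[2,-28,42,0,0],[2,-20,30,0,0]]'; python3 -m creep '[[0,-5,5,-0.14,0],[0,0,0,-0.14,0],[0,0,0,-0.14,0],[0,0,0,-0.14,0],[0,0,0,-0.14,0],[0,0,0,-0.14,0],[0,0,0,-0.14,0],[0,0,0,-0.14,0]]'; python3 -c "
from fit import *
need([.446,-.216,.2],89)"
```

```text
t: 11.7
tcp_pos: [0.469, -0.196, 0.2561]
orientation: [74.9, 89.3, -15.2]
ft_force: [0.5, -0.2, -0.5]
width: 0.5
t: 12.5
tcp_pos: [0.4597, -0.2073, 0.2596]
orientation: [-1.7, 89.1, -25.7]
ft_force: [0.5, -0.2, -0.3]
width: 0.5
t 12.5 tcp [ 0.4597 -0.2073  0.2596] toolx [ 0.014 -0.007 -1.   ] tooly [ 0.406  0.914 -0.   ] J6 -103.2 F [ 0.5 -0.2 -0.3] T [ 0.09 -0.17  0.06] w 0.5
NEED mm [ 59.4 -13.5  -9.9] spin -0.401
```

```bash
python3 -m creep '[[8,-12,-9,-0.14,0],[15,0,0,-0.14,0],[15,0,0,-0.12,0],[12,0,0,0,0],[0,0,0,0,0]]'; python3 -c "
from fit import *
need([.446,-.216,.0],89)
c=snap('wrist','w10.png')
q=proj(c,[(.446,-.216,.025),(.446,-.216,0.)]);print(q)"
```

```text
t: 13.0
tcp_pos: [0.448, -0.2161, 0.2111]
orientation: [-29.3, 88.7, -29.2]
ft_force: [-0.4, 0.3, 0.6]
width: 0.503
t 13.0 tcp [ 0.448  -0.2161  0.2111] toolx [ 0.019 -0.011 -1.   ] tooly [-0.002  1.    -0.011] J6 -129.0 F [-0.4  0.3  0.6] T [ 0.12 -0.08  0.01] w 0.503
NEED mm [211.    2.4  -6. ] spin 0.019
[[279.33179118 183.85299195]
 [279.43596099 179.08584939]]
```

View pics/w10.png

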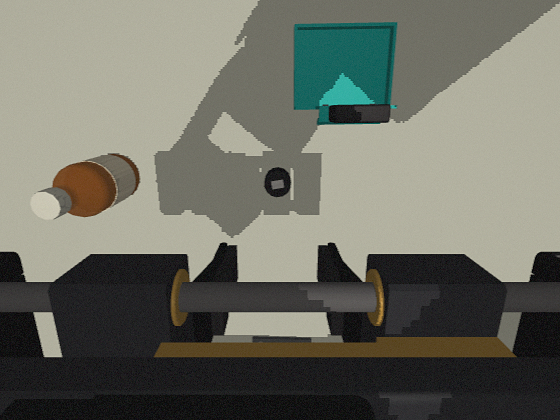

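Specimen at (277,182) against predicted (279,182), so it lies about 2 mm more toward −y. Descend.

```bash
python3 -m creep '[[15,0,-1,0,-0.3],[25,0,-1,0,-0.3],[28,0,-1,0,-0.3],[28,0,-1,0,-0.3],[25,0,-1,0,-0.3],[18,0,0,0,-0.3],[8,0,0,0,-0.3],[0,0,0,0,-0.3]]'; python3 -c "
from fit import *
need([.446,-.218,.005],89)
c=snap('wrist','w11.png'); print(proj(c,[(.446,-.218,.025)]))"
```

```text
t: 13.85
tcp_pos: [0.4555, -0.2249, 0.0689]
orientation: [-34.2, 87.4, -34.1]
ft_force: [0.6, -0.1, 0.6]
width: 0.651
t 13.85 tcp [ 0.4555 -0.2249  0.0689] toolx [ 0.038 -0.026 -0.999] tooly [-0.     1.    -0.026] J6 -129.4 F [ 0.6 -0.1  0.6] T [ 0.08 -0.06  0.04] w 0.651
NEED mm [ 63.3   8.6 -11.9] spin 0.019
[[289.61651408 219.24925257]]
```

View pics/w11.png

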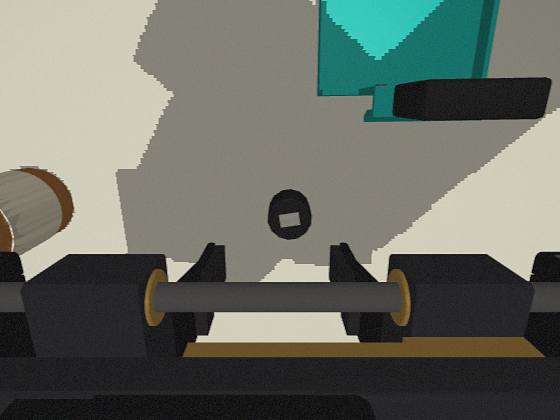

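Fast descent builds up a tool tilt (now 2.6°). I'll try to undo it: rise quickly, then come down slowly.

```bash
python3 -m creep '[[-30,0,-3,0,-0.3],[-30,2,-3,0,-0.3],[-30,2,-3,0,-0.3],[-10,0,0,0,-0.3]]';python3 -c "
from fit import *
need([.446,-.218,.005],89)";python3 -m creep '[[6,0,0,0,-0.3],[6,0,0,0,-0.3],[6,0,0,0,-0.3],[6,0,0,0,-0.3],[6,0,0,0,-0.3],[6,0,0,0,-0.3]]'; python3 -c "
from fit import *
need([.446,-.218,.005],89)"
```

```text
t: 14.3
tcp_pos: [0.4438, -0.2192, 0.1748]
orientation: [-34.6, 87.1, -34.6]
ft_force: [0.0, -0.6, 0.5]
width: 0.646
t 14.3 tcp [ 0.4438 -0.2192  0.1748] toolx [ 0.041 -0.028 -0.999] tooly [-0.     1.    -0.028] J6 -129.7 F [ 0.  -0.6  0.5] T [ 0.09 -0.1  -0.04] w 0.646
NEED mm [169.6   6.1  -4.8] spin 0.019
t: 14.9
tcp_pos: [0.4456, -0.2204, 0.1355]
orientation: [-34.7, 87.1, -34.6]
ft_force: [0.6, 0.1, 0.2]
width: 0.649
t 14.9 tcp [ 0.4456 -0.2204  0.1355] toolx [ 0.042 -0.029 -0.999] tooly [-0.     1.    -0.029] J6 -129.7 F [0.6 0.1 0.2] T [ 0.15 -0.14  0.  ] w 0.649
NEED mm [130.3   6.2  -5.1] spin 0.019
```

```bash
python3 -m creep '[[-15,-15,38,0,-0.3],[-15,-15,38,0,-0.3],[-5,-15,38,0,-0.3]]';python3 -c "
from fit import *
need([.446,-.218,.005],89)";python3 -m creep '[[0,5,-8,0,-0.3],[0,5,-8,0,-0.3],[0,5,-8,0,-0.3],[0,5,-8,0,-0.3],[0,5,-8,0,-0.3],[0,5,-8,0,-0.3]]'; python3 -c "
from fit import *
need([.446,-.218,.005],89)"
```

```text
t: 15.2
tcp_pos: [0.5498, -0.2579, 0.1677]
orientation: [-32.0, 88.7, -32.1]
ft_force: [0.8, -1.1, -0.2]
width: 0.651
t 15.2 tcp [ 0.5498 -0.2579  0.1677] toolx [ 0.019 -0.012 -1.   ] tooly [ 0.001  1.    -0.012] J6 -125.7 F [ 0.8 -1.1 -0.2] T [ 0.06 -0.15  0.01] w 0.651
NEED mm [ 160.1   41.7 -106.9] spin 0.016
t: 15.8
tcp_pos: [0.5008, -0.2272, 0.1625]
orientation: [-31.7, 88.7, -31.7]
ft_force: [-0.7, 0.5, 0.1]
width: 0.651
t 15.8 tcp [ 0.5008 -0.2272  0.1625] toolx [ 0.02  -0.012 -1.   ] tooly [ 0.001  1.    -0.012] J6 -126.1 F [-0.7  0.5  0.1] T [ 0.03 -0.12  0.03] w 0.651
NEED mm [156.3  11.  -57.9] spin 0.017
```

That works: fast outward moves undo the tilt and slow ones keep it. Once more.

```bash
python3 -m creep '[[-5,-15,40,0,-0.3],[-5,-15,40,0,-0.3]]';python3 -c "
from fit import *
need([.446,-.218,.005],89)";python3 -m creep '[[3,5,-10,0,-0.3],[3,5,-10,0,-0.3],[3,5,-10,0,-0.3],[3,5,-10,0,-0.3],[3,5,-10,0,-0.3],[3,5,-10,0,-0.3],[3,5,-10,0,-0.3],[3,5,-10,0,-0.3]]'; python3 -c "
from fit import *
need([.446,-.218,.005],89)"
```

```text
t: 16.0
tcp_pos: [0.567, -0.2482, 0.1697]
orientation: [130.5, 89.8, 130.4]
ft_force: [0.9, -0.3, 0.0]
width: 0.65
t 16.0 tcp [ 0.567  -0.2482  0.1697] toolx [-0.002  0.002 -1.   ] tooly [0.002 1.    0.002] J6 -123.9 F [ 0.9 -0.3  0. ] T [ 0.02 -0.22  0.02] w 0.65
NEED mm [ 165.    29.5 -120.7] spin 0.015
t: 16.8
tcp_pos: [0.4803, -0.2045, 0.1455]
orientation: [16.9, 89.9, 16.8]
ft_force: [0.0, -0.1, 0.4]
width: 0.65
t 16.8 tcp [ 0.4803 -0.2045  0.1455] toolx [ 0.001  0.    -1.   ] tooly [0.003 1.    0.   ] J6 -125.3 F [ 0.  -0.1  0.4] T [ 0.09 -0.17 -0.  ] w 0.65
NEED mm [140.4 -13.7 -34.5] spin 0.015
```

Level now. Continue slowly to above the specimen.

```bash
python3 -m creep '[[9,-4,-9,0,-0.3],[9,-4,-9,0,-0.3],[9,-4,-9,0,-0.3],[9,-1,-6,0,-0.3],[9,0,-1,0,-0.3],[9,0,0,0,-0.3],[9,0,0,0,-0.3],[9,0,0,0,-0.3]]';python3 -c "
from fit import *
need([.446,-.218,.005],89)
c=snap('wrist','w12.png'); print(proj(c,[(.446,-.218,.025)]))"
```

```text
t: 17.6
tcp_pos: [0.435, -0.2107, 0.0726]
orientation: [111.1, 89.8, 110.8]
ft_force: [0.0, 0.3, -0.2]
width: 0.647
t 17.6 tcp [ 0.435  -0.2107  0.0726] toolx [-0.001  0.003 -1.   ] tooly [0.004 1.    0.003] J6 -129.0 F [ 0.   0.3 -0.2] T [ 0.12 -0.2   0.02] w 0.647
NEED mm [67.5 -7.5 11.1] spin 0.014
[[266.74466199 247.8613794 ]]
```

View pics/w12.png

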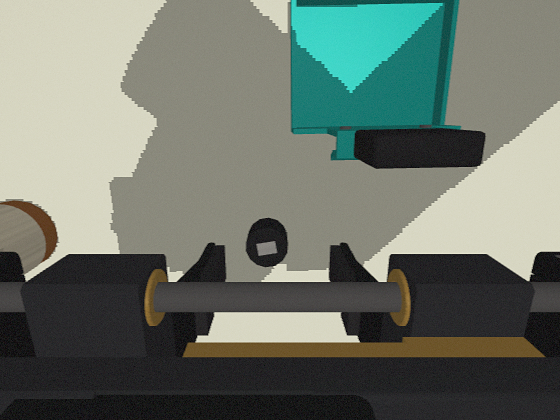

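```bash
python3 -m creep '[[6,-4,5,0,-0.3],[9,-4,6,0,-0.3],[9,0,0,0,-0.3],[9,0,0,0,-0.3],[0,0,0,0,-0.3]]';python3 -c "
from fit import *
need([.446,-.218,.005],89)"
```

```text
t: 18.15
tcp_pos: [0.4477, -0.2193, 0.0345]
orientation: [120.5, 89.8, 120.4]
ft_force: [-0.2, -0.7, 0.5]
width: 0.642
t 18.15 tcp [ 0.4477 -0.2193  0.0345] toolx [-0.002  0.003 -1.   ] tooly [0.003 1.    0.003] J6 -129.0 F [-0.2 -0.7  0.5] T [ 0.06 -0.17 -0.01] w 0.642
NEED mm [29.5  1.2 -1.6] spin 0.014
```

```bash
python3 -m creep '[[8,1,-1,0,-0.3],[8,0,0,0,-0.3],[7,0,0,0,-0.3],[5,0,0,0,-0.3],[0,0,0,0,0]]';python3 -c "
from fit import *
need([.446,-.218,.005],89)"; python3 -m creep '[[0,0,0,0,0.5],[0,0,0,0,0.5],[0,0,0,0,0.5],[0,0,0,0,0.5],[0,0,0,0,0.5]]' 15
```

```text
t: 18.65
tcp_pos: [0.4461, -0.2177, 0.0039]
orientation: [124.4, 89.7, 124.3]
ft_force: [0.1, 0.3, 0.2]
width: 0.612
t 18.65 tcp [ 0.4461 -0.2177  0.0039] toolx [-0.003  0.004 -1.   ] tooly [0.003 1.    0.004] J6 -129.0 F [0.1 0.3 0.2] T [ 0.1  -0.13 -0.02] w 0.612
NEED mm [-1.1 -0.3 -0.1] spin 0.014
t: 19.15
tcp_pos: [0.4465, -0.218, 0.0045]
orientation: [117.6, 89.8, 117.4]
ft_force: [-0.6, -0.5, -1.0]
width: 0.339
```

```bash
python3 -m creep '[[-5,0,0,0,0.5],[-10,0,0,0,0.5],[-13,0,0,0,0.5],[-14,0,0,0,0.5],[-14,0,0,0,0.5],[-14,0,0,0,0.5],[-14,0,0,0,0.5],[-14,0,0,0,0.5]]'; python3 -m creep '[[-14,0,0,0,0.5],[-14,0,0,0,0.5],[-14,4,2,0,0.5],[-14,8,4,0,0.5],[-12,10,5,0,0.5],[-12,10,5,0,0.5],[-10,10,5,0,0.5],[0,10,5,0,0.5]]'; python3 -c "
from fit import *
need([.60,.097,.2],89)
c=snap('side','s13.png');a=c['pixels'][100:250,130:330]
cv2.imwrite('pics/s13c.png',cv2.resize(a,None,fx=4,fy=4,interpolation=cv2.INTER_CUBIC))
c=snap('top','t13.png');a=c['pixels'][80:280,160:400]
cv2.imwrite('pics/t13c.png',cv2.resize(a,None,fx=3,fy=3,interpolation=cv2.INTER_CUBIC))"
```

```text
t: 19.95
tcp_pos: [0.4455, -0.2174, 0.1095]
orientation: [125.5, 89.7, 125.3]
ft_force: [0.3, 0.0, -0.3]
width: 0.342
t: 20.75
tcp_pos: [0.4715, -0.1642, 0.2119]
orientation: [-18.3, 89.7, -18.6]
ft_force: [-0.8, 0.3, 0.5]
width: 0.34
t 20.75 tcp [ 0.4715 -0.1642  0.2119] toolx [ 0.005 -0.002 -1.   ] tooly [ 0.006  1.    -0.002] J6 -121.8 F [-0.8  0.3  0.5] T [ 0.08 -0.14  0.02] w 0.34
NEED mm [ 12.1 262.  127. ] spin 0.012
```

View pics/s13c.png

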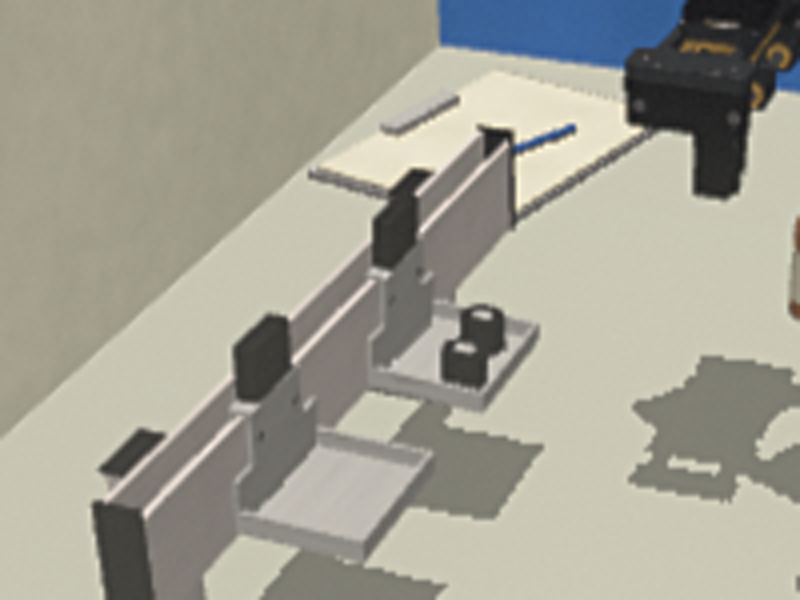

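View pics/t13c.png

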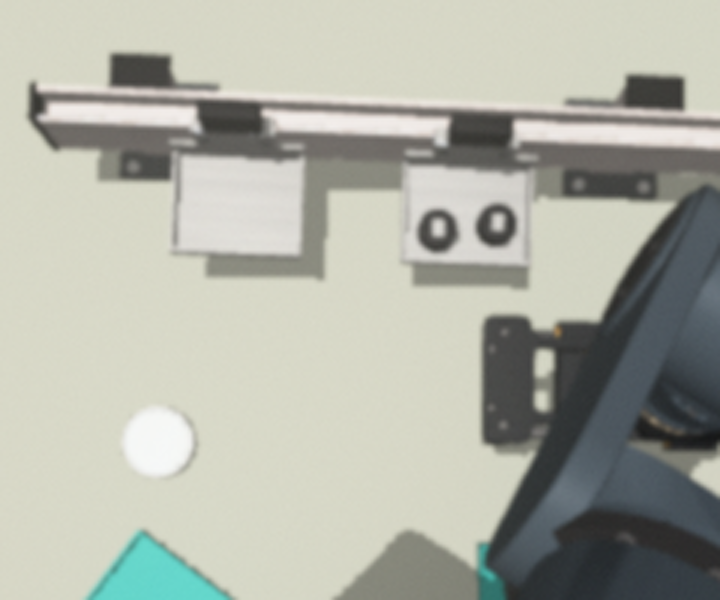

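Both views show the tray seated and leaning like its neighbour, with the rail tops aligned: tray at about (240,205) in the top crop, neighbour at (467,215). Measure its place.

```bash
python3 - <<'E'
from fit import *
T=load('t13.png');S=load('s13.png')
for uv,z in(((172,253),.11),((301,257),.11),((176,150),.132),((306,157),.132),((198,103),.203),((262,105),.203)):
    print(onz(T,px(uv[0],uv[1],3,160,80),z).round(4))
for uv,z in(((433,455),.11),((362,558),.095),((240,525),.097)):
    print('s',onz(S,px(uv[0],uv[1],4,130,100),z).round(4))
E
```

```text
[0.5846 0.1471 0.11  ]
[0.5836 0.049  0.11  ]
[0.6584 0.1434 0.132 ]
[0.6553 0.0461 0.132 ]
[0.671  0.1189 0.203 ]
[0.6706 0.0747 0.203 ]
s [0.5842 0.0537 0.11  ]
s [0.5904 0.145  0.095 ]
s [0.6687 0.1404 0.097 ]
```

```bash
python3 -m creep '[[0,13,6,0,0.5],[0,14,6,0,0.5],[0,14,6,0,0.5],[0,14,6,0,0.5],[0,14,6,0,0.5],[0,14,6,0,0.5],[0,14,6,0,0.5],[0,14,6,0,0.5]]';python3 -m creep '[[0,14,6,0,0.5],[0,14,6,0,0.5],[0,14,6,0,0.5],[0,14,6,0,0.5],[0,14,6,0,0.5],[0,14,6,0,0.5],[0,14,6,0,0.5],[0,12,6,0,0.5]]'; python3 -c "
from fit import *
need([.61,.097,.2],89)"
```

```text
t: 21.65
tcp_pos: [0.5155, -0.0498, 0.2034]
orientation: [166.9, 89.2, 166.6]
ft_force: [-0.1, -0.2, 0.1]
width: 0.34
t: 22.45
tcp_pos: [0.5653, 0.0675, 0.1992]
orientation: [169.9, 88.8, 169.5]
ft_force: [0.4, -0.4, -1.0]
width: 0.34
t 22.45 tcp [0.5653 0.0675 0.1992] toolx [-0.021  0.004 -1.   ] tooly [0.006 1.    0.004] J6 -94.2 F [ 0.4 -0.4 -1. ] T [ 0.14 -0.18  0.  ] w 0.34
NEED mm [-1.6 29.8 44.5] spin 0.011
```

```bash
python3 -m creep '[[0,0,-38,0,0.5],[0,0,-40,0,0.5],[0,0,-40,0,0.5]]';python3 -c "
from fit import *
need([.61,.097,.2],89)"
```

```text
t: 22.75
tcp_pos: [0.4536, 0.0708, 0.2012]
orientation: [162.6, 89.4, 162.4]
ft_force: [0.4, -0.0, -0.5]
width: 0.336
t 22.75 tcp [0.4536 0.0708 0.2012] toolx [-0.01   0.003 -1.   ] tooly [0.003 1.    0.003] J6 -95.1 F [ 0.4 -0.  -0.5] T [ 0.07 -0.16 -0.  ] w 0.336
NEED mm [ -0.4  26.8 156.3] spin 0.014
```

Slowly out, then one more fast inward set.

```bash
python3 -m creep '[[0,3,8,0,0.5],[0,3,10,0,0.5],[0,3,10,0,0.5],[0,3,10,0,0.5],[0,3,10,0,0.5],[0,3,10,0,0.5],[0,3,10,0,0.5],[0,3,10,0,0.5]]';python3 -c "
from fit import *
need([.61,.097,.2],89)"; python3 -m creep '[[0,0,-40,0,0.5],[0,0,-40,0,0.5],[0,0,0,0,0.5]]';python3 -c "
from fit import *
need([.61,.097,.2],89)"
```

```text
t: 23.55
tcp_pos: [0.5327, 0.0986, 0.1988]
orientation: [168.3, 88.9, 168.1]
ft_force: [-0.2, -0.3, -0.4]
width: 0.341
t 23.55 tcp [0.5327 0.0986 0.1988] toolx [-0.018  0.004 -1.   ] tooly [0.003 1.    0.004] J6 -91.4 F [-0.2 -0.3 -0.4] T [ 0.13 -0.12  0.01] w 0.341
NEED mm [-2.6 -1.4 77.3] spin 0.015
t: 23.85
tcp_pos: [0.4553, 0.0991, 0.1988]
orientation: [167.2, 89.0, 167.0]
ft_force: [-0.2, 0.1, -1.2]
width: 0.342
t 23.85 tcp [0.4553 0.0991 0.1988] toolx [-0.017  0.004 -1.   ] tooly [0.003 1.    0.004] J6 -91.6 F [-0.2  0.1 -1.2] T [ 0.09 -0.14 -0.06] w 0.342
NEED mm [ -3.9  -1.6 154.6] spin 0.015
```

```bash
python3 -m creep '[[-10,0,12,0,0.5],[-14,0,14,0,0.5],[-14,0,14,0,0.5],[-14,0,14,0,0.5],[-14,0,14,0,0.5],[-14,0,14,0,0.5],[-10,0,14,0,0.5],[0,0,14,0,0.5]]'; python3 -m creep '[[0,0,13,0,0.5],[0,0,13,0,0.5],[0,0,10,0,0.5],[0,0,4,0,0.5]]';python3 -c "
from fit import *
need([.61,.097,.2],89)"
```

```text
t: 24.65
tcp_pos: [0.576, 0.0991, 0.2914]
orientation: [164.8, 89.2, 164.6]
ft_force: [-0.6, -0.8, -0.2]
width: 0.342
t: 25.05
tcp_pos: [0.6233, 0.0988, 0.2915]
orientation: [158.1, 89.4, 157.8]
ft_force: [-1.0, 0.5, -1.0]
width: 0.34
t 25.05 tcp [0.6233 0.0988 0.2915] toolx [-0.009  0.004 -1.   ] tooly [0.004 1.    0.004] J6 -91.0 F [-1.   0.5 -1. ] T [ 0.12 -0.15  0.04] w 0.34
NEED mm [ 91.7  -2.2 -12.4] spin 0.013
```

```bash
python3 -m creep '[[15,-1,-6,0,0.5],[25,-1,-6,0,0.5],[28,0,0,0,0.5],[25,0,0,0,0.5],[12,0,0,0,0.5],[5,0,0,0,0.5]]';python3 -c "
from fit import *
need([.61,.097,.105],89)
c=snap('wrist','w14.png')
c=snap('side','s14.png');a=c['pixels'][100:250,130:330]
cv2.imwrite('pics/s14c.png',cv2.resize(a,None,fx=4,fy=4,interpolation=cv2.INTER_CUBIC))"
```

```text
t: 25.65
tcp_pos: [0.6135, 0.0974, 0.1799]
orientation: [139.8, 89.7, 139.5]
ft_force: [-0.0, 0.2, -0.3]
width: 0.337
t 25.65 tcp [0.6135 0.0974 0.1799] toolx [-0.004  0.003 -1.   ] tooly [0.004 1.    0.003] J6 -91.2 F [-0.   0.2 -0.3] T [ 0.07 -0.14  0.  ] w 0.337
NEED mm [74.9 -0.7 -3.2] spin 0.013
```

View pics/s14c.png

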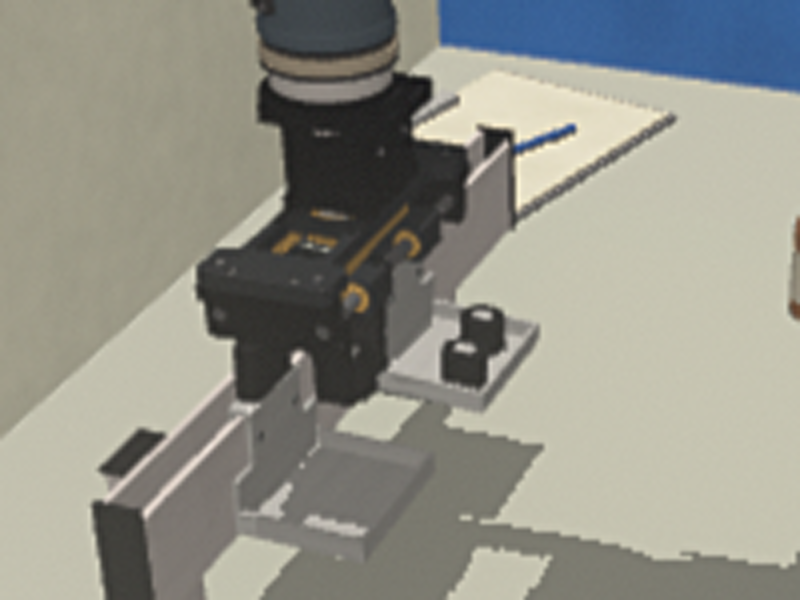

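View pics/w14.png

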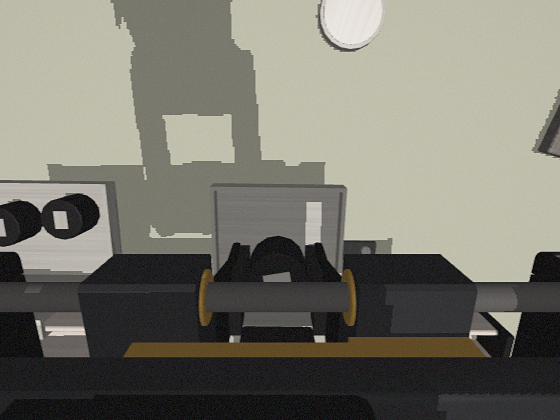

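Wrist view: specimen at (277,260), centred between the tray sides (212 and 346). Lower it.

```bash
python3 -m creep '[[8,0,-3,0,0.5],[10,0,0,0,0.5],[10,0,0,0,0.5],[10,0,0,0,0.5],[10,0,0,0,0.5],[9,0,0,0,0.5],[5,0,0,0,0.5]]';python3 -c "
from fit import *
need([.61,.097,.105],89)
c=snap('side','s15.png');a=c['pixels'][100:250,130:330]
cv2.imwrite('pics/s15c.png',cv2.resize(a,None,fx=4,fy=4,interpolation=cv2.INTER_CUBIC))"
```

```text
t: 26.45
tcp_pos: [0.6138, 0.0976, 0.1177]
orientation: [32.0, 89.6, 31.8]
ft_force: [-0.5, 0.1, 0.0]
width: 0.34
t 26.45 tcp [0.6138 0.0976 0.1177] toolx [ 0.005  0.003 -1.   ] tooly [0.004 1.    0.003] J6 -91.2 F [-0.5  0.1  0. ] T [ 0.11 -0.16 -0.05] w 0.34
NEED mm [12.6 -0.7 -3.9] spin 0.013
```

View pics/s15c.png

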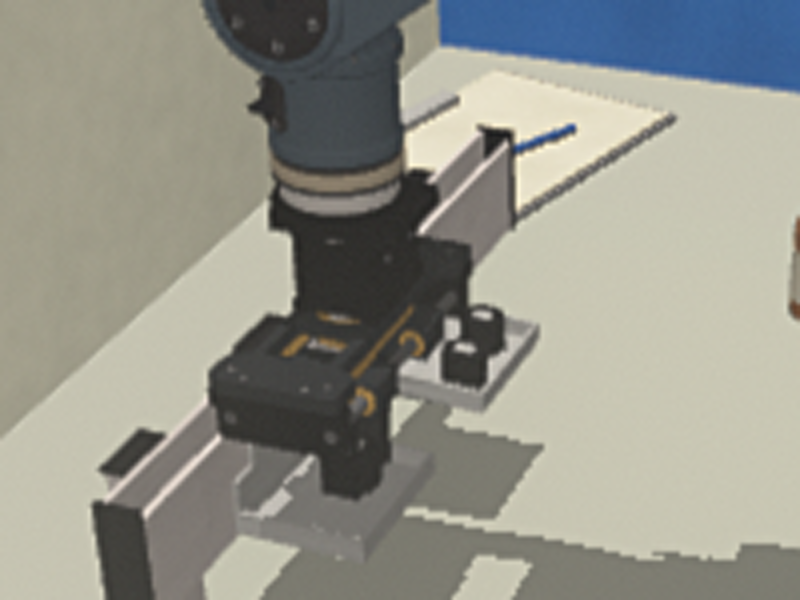

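```bash
python3 -m creep '[[3,0,-3.5,0,0.5],[3,0,-1,0,0.5],[2,0,0,0,0.5]]'; python3 -m creep '[[1.5,0,0,0,0.5]]'; python3 -m creep '[[1,0,0,0,0.5]]'
```

```text
t: 26.8
tcp_pos: [0.6088, 0.0977, 0.1085]
orientation: [36.9, 89.7, 36.7]
ft_force: [0.7, -0.1, 0.0]
width: 0.343
t: 26.9
tcp_pos: [0.6088, 0.0977, 0.107]
orientation: [35.1, 89.7, 34.9]
ft_force: [0.1, -0.1, -0.3]
width: 0.341
t: 27.0
tcp_pos: [0.609, 0.0977, 0.1061]
orientation: [32.4, 89.6, 32.2]
ft_force: [0.3, -0.7, 0.2]
width: 0.341
```

```bash
python3 -m creep '[[1,0,0,0,0.5]]'; python3 -c "
from fit import *
need([.61,.097,.105],89)"
```

```text
t: 27.1
tcp_pos: [0.6093, 0.0977, 0.1052]
orientation: [29.9, 89.6, 29.6]
ft_force: [0.2, 0.4, -0.5]
width: 0.338
t 27.1 tcp [0.6093 0.0977 0.1052] toolx [ 0.006  0.003 -1.   ] tooly [0.004 1.    0.003] J6 -91.3 F [ 0.2  0.4 -0.5] T [ 0.18 -0.14  0.02] w 0.338
NEED mm [ 0.2 -0.7  0.7] spin 0.013
```

```bash
python3 -m creep '[[0.8,0,0,0,0.5]]'; python3 -m creep '[[0.8,0,0,0,0.5]]';python3 -m creep '[[0.8,0,0,0,0.5]]'
```

```text
t: 27.2
tcp_pos: [0.6094, 0.0977, 0.1045]
orientation: [28.0, 89.6, 27.8]
ft_force: [-0.4, -0.7, -0.7]
width: 0.336
t: 27.3
tcp_pos: [0.6096, 0.0977, 0.1039]
orientation: [26.4, 89.6, 26.1]
ft_force: [-1.2, 0.9, 1.1]
width: 0.341
t: 27.4
tcp_pos: [0.6096, 0.0977, 0.1031]
orientation: [26.8, 89.6, 26.5]
ft_force: [-1.1, 0.5, 0.3]
width: 0.34
```

```bash
python3 -m creep '[[0.6,0,0,0,0.5]]'; python3 -m creep '[[0.6,0,0,0,0.5]]'
```

```text
t: 27.5
tcp_pos: [0.6095, 0.0977, 0.1026]
orientation: [26.7, 89.6, 26.4]
ft_force: [-0.5, 0.2, 1.2]
width: 0.337
t: 27.6
tcp_pos: [0.6095, 0.0977, 0.1023]
orientation: [26.5, 89.6, 26.2]
ft_force: [-1.6, -1.2, 4.2]
width: 0.341
```

Contact (4 N up). Release.

```bash
python3 -m creep '[[0,0,0,0,0.28],[0,0,0,0,0.2],[0,0,0,0,0.1],[0,0,0,0,0.05]]' 5; python3 -c "
from fit import *
need([.61,.097,.105],89)
c=snap('wrist','w16.png')"
```

```text
t: 28.0
tcp_pos: [0.6101, 0.0977, 0.1024]
orientation: [22.2, 89.5, 21.9]
ft_force: [0.4, 0.3, 0.8]
width: 0.45
t 28.0 tcp [0.6101 0.0977 0.1024] toolx [ 0.008  0.003 -1.   ] tooly [0.004 1.    0.003] J6 -91.3 F [0.4 0.3 0.8] T [ 0.15 -0.16 -0.02] w 0.45
NEED mm [-2.7 -0.7 -0.1] spin 0.013
```

View pics/w16.png

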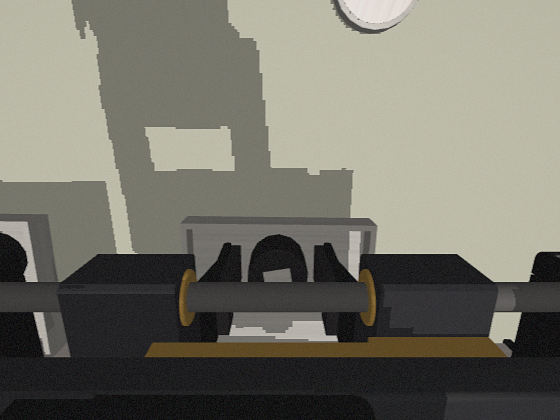

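The specimen (249–307) stands clear of the fingers (240, 313). Lift out.

```bash
python3 -m creep '[[-4,0,0,0,0.05],[-8,0,0,0,0.05],[-10,0,0,0,0.05],[-12,0,0,0,0.05],[-14,0,-2,0,0.05],[-14,0,-5,0,0.05],[-14,0,-8,0,0.05],[-14,0,-10,0,0.05]]'; python3 -m creep '[[-14,0,-14,0,0],[-14,0,-20,0,0],[-10,-10,-25,0,0],[0,-25,-25,0,0],[0,-30,-25,0,0],[0,-30,-20,0,0],[0,-25,-10,0,0],[0,-10,0,0,0]]';  python3 -c "
from fit import *
need([.61,.097,.105],89)
c=snap('side','s17.png');a=c['pixels'][100:250,130:330]
cv2.imwrite('pics/s17c.png',cv2.resize(a,None,fx=4,fy=4,interpolation=cv2.INTER_CUBIC))
c=snap('top','t17.png');cv2.imwrite('pics/t17c.png',cv2.resize(c['pixels'][60:320,80:480],None,fx=2,fy=2,interpolation=cv2.INTER_CUBIC))"
```

```text
t: 28.85
tcp_pos: [0.5834, 0.0974, 0.1995]
orientation: [20.4, 89.5, 20.2]
ft_force: [-0.1, -0.3, 0.2]
width: 0.479
t: 29.65
tcp_pos: [0.4337, -0.0325, 0.2475]
orientation: [5.6, 88.8, 5.8]
ft_force: [0.5, 0.2, 0.7]
width: 0.499
t 29.65 tcp [ 0.4337 -0.0325  0.2475] toolx [ 0.021  0.002 -1.   ] tooly [-0.002  1.     0.002] J6 -109.9 F [0.5 0.2 0.7] T [ 0.16 -0.17  0.03] w 0.499
NEED mm [146.4 128.9 173.6] spin 0.019
```

View pics/s17c.png

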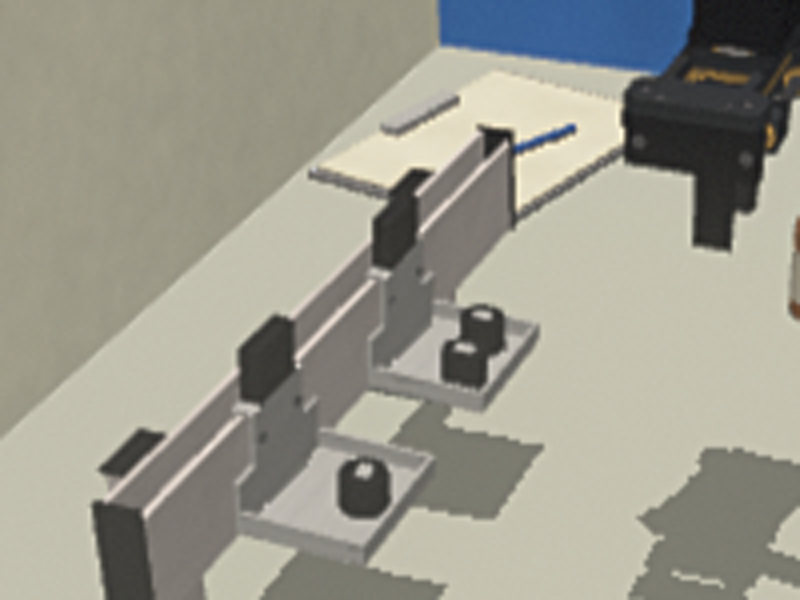

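View pics/t17c.png

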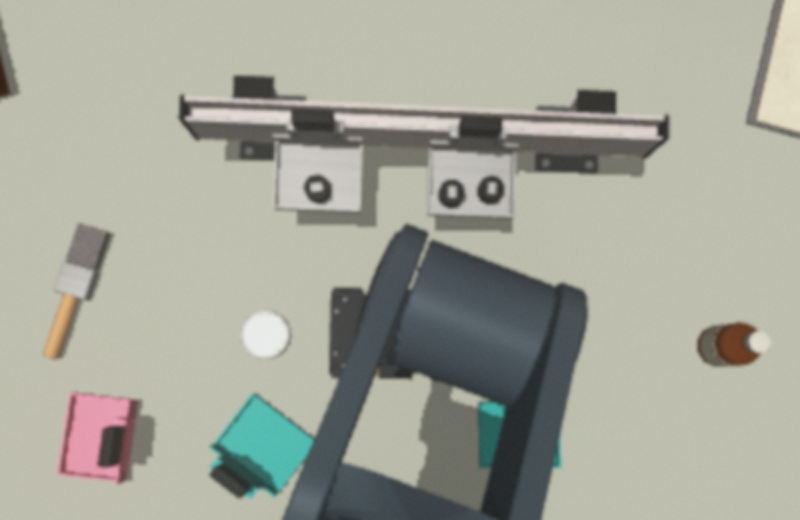

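Both views: the specimen stands upright in the new tray (side crop (364,487), top crop (318,189)), and the bystanders are at their old pixels. A short settle and a before/after seating comparison, then hand in.

```bash
python3 -m creep '[[0,0,0,0,0],[0,0,0,0,0],[0,0,0,0,0],[0,0,0,0,0],[0,0,0,0,0]]'; python3 - <<'E'
from fit import *
c=snap('side','s18.png')
k=9
a=[cv2.resize(x[170:245,180:224],None,fx=k*.88,fy=k*.88,interpolation=cv2.INTER_CUBIC) for x in(cv2.imread('pics/s13.png'),c['pixels'])]
cv2.imwrite('pics/cmp.png',np.hstack(a))
E
```

```text
t: 30.25
tcp_pos: [0.4376, -0.0292, 0.2479]
orientation: [8.0, 88.6, 8.3]
ft_force: [0.2, 0.0, -0.2]
width: 0.494
```

View pics/cmp.png

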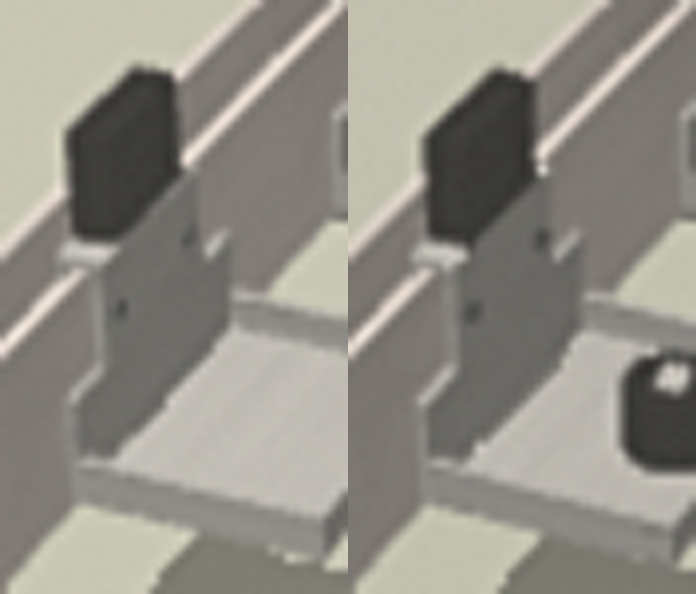

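Before (left) and after (right): the crown sits on the lip at the same height, with less than 1 px more lean under the load. Handing in.

```bash
python3 -c "
from workcell import sign_off
print(sign_off())"
```

```text
the job is handed in; nothing more can be done
None
```

The steel tray hangs on the rail's free left stretch, about 80 mm clear of the other tray. The specimen stands in it, polished face up. I handed the job in at about 30 s of the 64 s allowed.

- **Seating:** while lowering, the tray met the lip at TCP z 0.1785 m, against 0.1786 m predicted for a full seat, with about 5 N of contact. The before/after side crops show the crown at the same height on the lip, with less than 1 px more lean once loaded.
- **Specimen:** I lowered it until I felt about 4 N of contact, then opened the fingers. The last top and side views show it upright in the tray.
- **Bystanders:** the other tray, reference block, bottle and brush look unmoved in the last top view, and the look-alikes were left alone. I compared pixels only for the reference block (within 0.5 px); the rest I judged by eye.
- **What disagreed:**
  - Fast moves tilted the tool by up to about 3° before the specimen was gripped. I levelled it again with slow moves, and it was within about 0.5° at the grip and at the placing.
  - The tray and the rail each lay about 1 mm off my first estimates; I corrected that from the wrist camera before lowering.

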